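# Stack a tiered wooden keepsake box on the square tray

### The job

Put the tiered wooden keepsake box together in the middle of the square tray, stacking it there one piece at a time: the deep open box at the bottom, then the tier with four compartments, then the shallow tier with two compartments, and the lid on top with its handle up. Line up the edges of each piece with the one below, long side over long side, and let go of the stack. Leave the teacup and the hand stamp standing where they are.

Things in the scene. Friction and masses are not known exactly. Their poses are not given: they have to be found in the camera images.
- deep_mid (a point): Deep open box of plain pale wood, no divider: 80 x 56 x 50 mm high, walls 6 mm, floor 5 mm, loose, about 110 g, standing on the table open side up. The point is its centre, 25 mm above its underside. Its x axis runs along the 80 mm side, its y axis along the 56 mm side (the side to grip across), z up.
- four_mid (a point): Tier of plain pale wood with a cross-shaped divider making four compartments: 80 x 56 x 34 mm high, walls 6 mm, loose, about 90 g. Flat solid underside, no locating lip. The point is its centre, 17 mm above its underside. Its x axis runs along the 80 mm side, its y axis along the 56 mm side (the side to grip across), z up.
- two_mid (a point): Shallow tier of plain pale wood with a single divider making two compartments: 80 x 56 x 26 mm high, walls 6 mm, loose, about 75 g. Flat solid underside, no locating lip. The point is its centre, 13 mm above its underside. Its x axis runs along the 80 mm side, its y axis along the 56 mm side (the side to grip across), z up.
- lid_mid (a point): Flat lid of the same pale wood: plate 80 x 56 x 8 mm, flat below, with a bar handle standing on its middle, 44 mm long along x, 14 mm wide along y and 24 mm high (32 mm overall), loose, about 60 g. The point is 16 mm above its underside, inside the handle bar. Its x axis runs along the 80 mm side, y along the 56 mm side; grip the bar across y. z up.
- square_tray_floor (a point): Square tray of dark wood, fixed, 170 x 170 mm outside, with a low rim 8 mm wide that rises to 12 mm above the table. The point is the centre of its flat floor, which is 6 mm above the table; x and y axes along its sides.
- round_tray_floor (a point): Round tray of dark wood, fixed, 156 mm across, rim 12 mm high; not used. The point is the centre of its floor, 6 mm above the table.
- teacup_mid (a point): White ceramic teacup without handle, 54 mm across and 52 mm high, loose; to be left standing. The point is its centre, 26 mm above the table.
- stamp_mid (a point): Hand stamp: dark square block 34 x 34 x 16 mm with a round wooden knob, 54 mm high overall, loose; to be left standing. The point is on its axis, 26 mm above the table.
Not all that is in view belongs to the job. Leave any green or purple look-alike of the part that bears two_mid alone.

How it is judged:
By the outcome, as a careful person would: the job done as asked, in the order asked, and still so for the second after the job is handed in, with the robot touching nothing.
It also fails if it takes over 118 s, if anything falls off the work surface, if the arm or the gripper's body presses on something with over 40 N, if the wrist force passes 120 N, or if a joint passes its speed limit or range.

### The arm

A 6-joint arm with a two-finger parallel gripper is mounted at the origin on the work surface. World frame = base frame: x ahead of the robot, y to its left, z up, the work surface at z = 0. Lengths are in m, angles in rad, forces in N, time in s.
With the tool pointing down it reaches from about 0.225 to 0.725 m from the base axis. Payload 3.1 kg.
Tool frame: the origin (TCP) lies midway between the tips of the shut fingers; the grasp point (between the pads) lies 19 mm behind it; x points along the fingers, y is the direction in which the jaws open and shut, and the axes are right-handed (so a half turn about x gives the same grasp; the last joint's range is limited). The gripper opens to 85 mm and grips with 20 to 120 N. Pads are 22 mm wide; open, the fingers measure 114 mm over their backs; the gripper's body (76 mm by 85 mm) begins 54 mm behind the grasp point. The pads swing forward as they close: fully open they stand 13 mm farther back than shut.
Start: joints at [-0.128, 0.048, 0.099, 1.622, 0, 1.443], TCP at [0.525, -0, 0.231] pointing down, gripper open.
Joint ranges: [-2.91, 2.91], [-0.99, 1.94], [-1.21, 1.42], [-2.12, 2.29], [-1.49, 1.47], [-3.14, 3.14]. Speed limits (rad/s): [2.79, 2.79, 3.14, 3.14, 3.14, 3.14].

### API

Orientations are given as a unit quaternion [x, y, z, w].
In Python, from cell import arm, camera gives the robot as it stands.
- The arm moves only by the shell command python3 -m creep 'ROWS'. ROWS is JSON, a list that holds one entry, the list of rows, each a list of 5 numbers: the finger opening in m, from 0 to 0.0854, then the shift along the tool's x, y, z in m, then the turn about the tool's x in rad. A call has exactly 5 rows; each row shifts and turns the pose as measured when the row begins, along the tool's axes as they then stand; what a row does not reach is not made up. A row lasts 1/10 s, in which the tool goes at most 50 mm and 8.59 degrees, less where a joint would pass 70% of its speed; a pose out of reach is approached as far as the arm can. A call with a gripper value outside its range is refused whole. The fingers move at their own pace and stop on an object; the grip force is fixed at half the most. Time passes only in rows, so rows that do not move let the fingers close, or fill a call up. It gives the time, the measured TCP pose, the force and the opening at its end, in the units of the state.
- arm.observe(): the state, without advancing time (a new reading comes with each control period).
- camera(name): name is "scene" or "side" or "wrist"; returns a dict with "img" (480x640x3 uint8, red, green, blue), "fx", "fy", "cx", "cy" (pixels), "position" and "rotation" of the camera in the world; the wrist camera has in their place "T_tool_cam" (4x4, takes a point from camera to tool coordinates, whose origin is the TCP and whose axes are the tool frame's). Camera axes: x right, y up, looking along -z (the intrinsics and any distortion apply to the point x, -y, -z); pixel columns grow to the right and rows downward; lengths in m; the calibration is good to about 2 mm. A picture is of the moment at which its call begins: read the wrist's pose just before it. There is no depth.
- arm.close_job(): hands the job in, once; it reports no verdict.
The state is a dict: "time_s": time; "joints": joint angles; "dq": joint speeds; "tau": joint torques, N m; "position": TCP position; "orientation": TCP orientation; "force": force on the tool from outside, world axes, zero at the start; "torque": the same for the moment, N m; "gripper_width": finger opening in m.
Only numpy, scipy, OpenCV 4.12 (cv2) and the standard library are available. Lean on these libraries where they do the work, as an engineer would, in place of code of your own. Each camera call takes 0.05 s, during which the arm holds its last target.

## Working session

There is one attempt and no reset: what is moved stays moved. The work goes in short steps, Python scripts to look and compute and a shell command to move; the robot and the scene stay as the last step left them, time stands still between calls to the robot, and variables do not carry over. Pictures are saved under pics/ and viewed, and the job is handed in when it is done.

```bash
ls; mkdir -p pics
python3 - <<'E'
from cell import arm,camera
import cv2
print(arm.observe())
for n in ["scene","side","wrist"]:
    c=camera(n); cv2.imwrite(f"pics/{n}0.png",c["img"][:,:,::-1])
    print(n,{k:v for k,v in c.items() if k!="img"})
E
```

```text
pics
{'time_s': 0.0, 'joints': array([-1.27792420e-01,  4.87250358e-02,  9.75686423e-02,  1.62199549e+00,
       -6.81941003e-06,  1.44300968e+00]), 'dq': array([-0.00074871,  0.00011989,  0.00051289,  0.00071262,  0.00056852,
       -0.00221303]), 'tau': array([ 2.96208136e-04, -3.38780022e+01,  3.20016932e+01,  2.03766406e-02,
       -2.11149008e-04,  6.20949692e-06]), 'position': array([5.24380863e-01, 6.87562885e-05, 2.30115901e-01]), 'orientation': array([ 0.49949015,  0.50065587, -0.50051204,  0.49934055]), 'force': array([ 1.08916665, -0.61700084, -0.02321627]), 'torque': array([-0.02902382,  0.03648971, -0.00213647]), 'gripper_width': 0.08533224975202762}
scene {'fx': 621.7443901624451, 'fy': 621.7443901624451, 'cx': 319.2772772274893, 'cy': 242.2122009391013, 'position': array([1.13968699, 0.04466214, 0.87182814]), 'rotation': array([0.22799545, 0.24283458, 0.69994921, 0.63175988])}
side {'fx': 492.10514395982585, 'fy': 492.10514395982585, 'cx': 320.13246526277607, 'cy': 241.0003147856615, 'position': array([ 0.18524662, -0.63824954,  0.63216329]), 'rotation': array([ 0.41857248, -0.08940449, -0.19766393,  0.88189165])}
wrist {'fx': 425.093364954033, 'fy': 425.093364954033, 'cx': 319.71574505500604, 'cy': 233.98597378790524, 'T_tool_cam': array([[-3.39299206e-04,  2.63509704e-01, -9.64656685e-01,
        -1.42067987e-01],
       [ 9.99999942e-01,  1.01614776e-04, -3.23972986e-04,
        -2.06680308e-04],
       [ 1.26533478e-05, -9.64656740e-01, -2.63509723e-01,
        -6.72264826e-02],
       [ 0.00000000e+00,  0.00000000e+00,  0.00000000e+00,
         1.00000000e+00]])}
```

View pics/scene0.png

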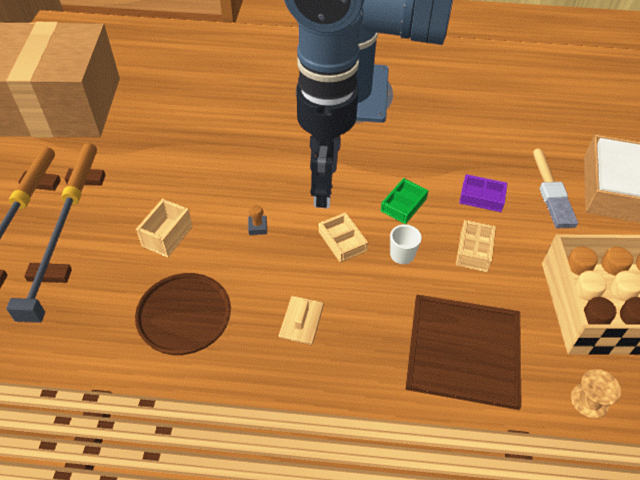

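View pics/side0.png

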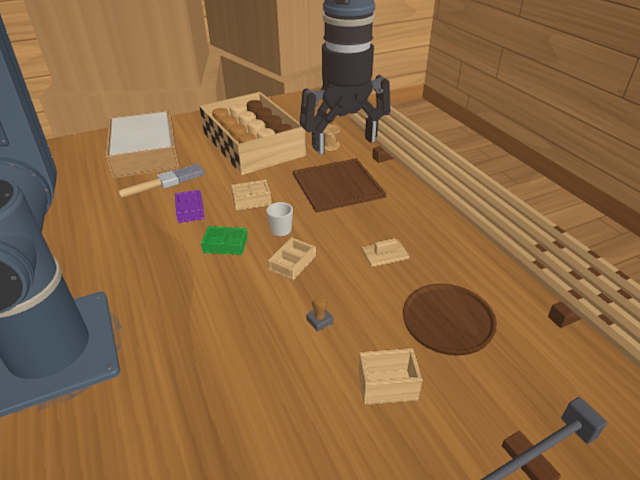

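View pics/wrist0.png

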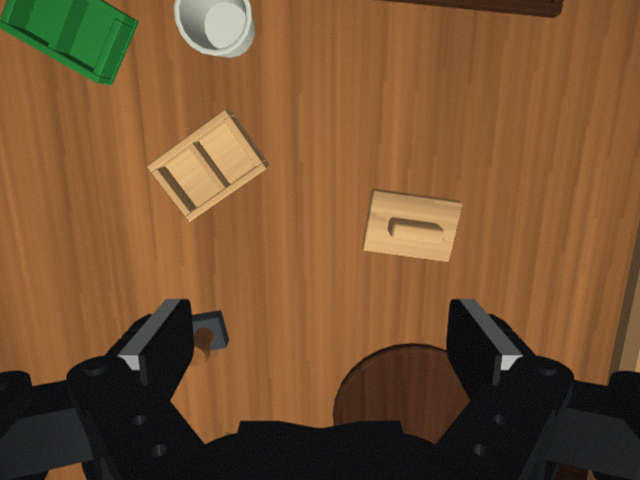

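Scene shows: deep box (163,227), stamp (257,220), two-tier (343,237), cup (405,244), four-tier (476,245), lid (301,320), square tray (465,350). Next, enlarged crops.

Run:
```python
import cv2,numpy as np
s=cv2.imread("pics/scene0.png");d=cv2.imread("pics/side0.png")
def crop(im,x,y,w,h,f,n):
    c=cv2.resize(im[y:y+h,x:x+w],None,fx=f,fy=f,interpolation=cv2.INTER_CUBIC)
    for i in range(0,w,10): cv2.putText(c,str(x+i),(i*f,8),0,.3,(0,0,255),1) if i%20==0 else 0; cv2.line(c,(i*f,10),(i*f,14),(0,0,255),1)
    for i in range(0,h,10): cv2.putText(c,str(y+i),(0,i*f+3),0,.3,(0,0,255),1)
    return c
A=crop(s,130,190,65,70,6,0);B=crop(s,310,205,65,70,6,0)
cv2.imwrite("pics/c1.png",np.hstack([A,B]))
A=crop(s,450,210,65,70,6,0);B=crop(s,270,285,65,70,6,0)
cv2.imwrite("pics/c2.png",np.hstack([A,B]))
cv2.imwrite("pics/c3.png",crop(s,400,285,130,130,4,0))
```

```text
(no output)
```

View pics/c1.png

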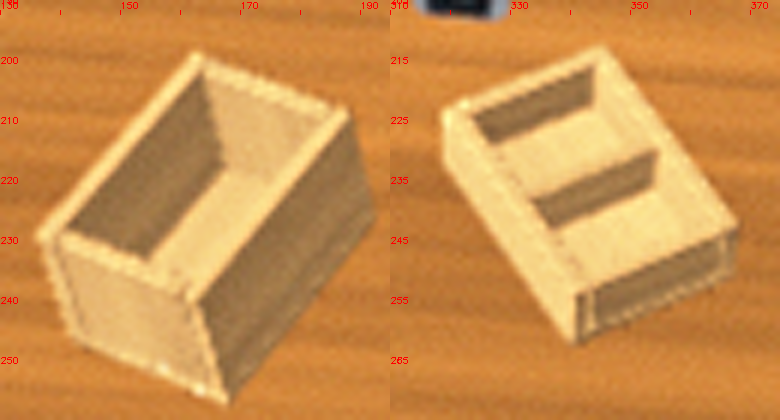

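View pics/c2.png

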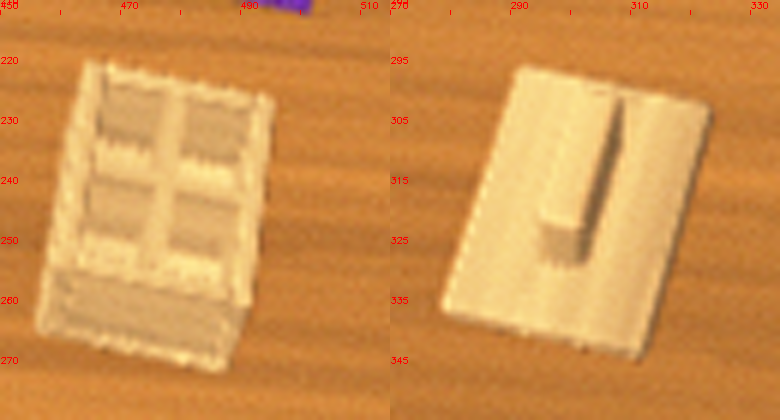

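View pics/c3.png

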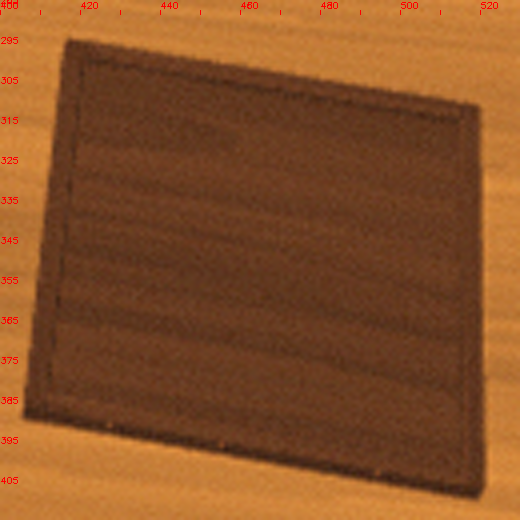

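```bash
cat > h.py <<'E'
import numpy as np
from cell import arm,camera
from scipy.spatial.transform import Rotation as R
from scipy.optimize import least_squares
CAM={"scene":(621.7443901624451,319.2772772274893,242.2122009391013,[1.13968699,0.04466214,0.87182814],[0.22799545,0.24283458,0.69994921,0.63175988]),
"side":(492.10514395982585,320.13246526277607,241.0003147856615,[0.18524662,-0.63824954,0.63216329],[0.41857248,-0.08940449,-0.19766393,0.88189165])}
FW,CXW,CYW=425.093364954033,319.71574505500604,233.98597378790524
TTC=np.array([[-3.39299206e-04,2.63509704e-01,-9.64656685e-01,-1.42067987e-01],[9.99999942e-01,1.01614776e-04,-3.23972986e-04,-2.06680308e-04],[1.26533478e-05,-9.64656740e-01,-2.63509723e-01,-6.72264826e-02],[0,0,0,1]])
def cam(n,pose=None):
    if n!="wrist":
        f,cx,cy,p,q=CAM[n]; return f,cx,cy,np.array(p),R.from_quat(q).as_matrix()
    p,q=pose; M=R.from_quat(q).as_matrix()
    return FW,CXW,CYW,np.array(p)+M@TTC[:3,3],M@TTC[:3,:3]
def proj(P,c):
    f,cx,cy,p,M=c; v=(np.atleast_2d(P)-p)@M
    return np.c_[cx+f*v[:,0]/-v[:,2],cy+f*v[:,1]/v[:,2]]
def onplane(uv,z,c):
    f,cx,cy,p,M=c; uv=np.atleast_2d(uv)
    d=np.c_[(uv[:,0]-cx)/f,-(uv[:,1]-cy)/f,-np.ones(len(uv))]@M.T
    return p+d*((z-p[2])/d[:,2])[:,None]
def fit(obs,L,W,x0):
    """obs: list of (cam,[ (u,v,sx,sy,z) ]) ; returns x,y,yaw"""
    def res(q):
        r=[]
        for c,pts in obs:
            a=np.array(pts,float); lx=a[:,2]*L/2; ly=a[:,3]*W/2
            P=np.c_[q[0]+np.cos(q[2])*lx-np.sin(q[2])*ly,q[1]+np.sin(q[2])*lx+np.cos(q[2])*ly,a[:,4]]
            r.append((proj(P,c)-a[:,:2]).ravel())
        return np.concatenate(r)
    s=least_squares(res,x0,loss="soft_l1"); return s.x,np.sqrt(np.mean(res(s.x)**2)),res(s.x).reshape(-1,2)
def fitauto(c,tops,z,L,W,bots=(),zb=0):
    """tops: 4 corners in cyclic order; picks long side"""
    P=onplane(tops,z,c)[:,:2]; m=P.mean(0)
    l=[np.linalg.norm(P[(i+1)%4]-P[i]) for i in range(4)]
    e=P[1]-P[0] if l[0]+l[2]>l[1]+l[3] else P[2]-P[1]
    th=np.arctan2(e[1],e[0])
    pts=[]
    for uv,q in zip(tops,P):
        d=q-m; sx=np.sign(d@[np.cos(th),np.sin(th)]); sy=np.sign(d@[-np.sin(th),np.cos(th)])
        pts.append((*uv,sx,sy,z))
    b=[]
    for uv in bots:
        d=onplane(uv,zb,c)[0,:2]-m; b.append((*uv,np.sign(d@[np.cos(th),np.sin(th)]),np.sign(d@[-np.sin(th),np.cos(th)]),zb))
    s=fit([(c,pts+b)],L,W,[*m,th])
    th=(s[0][2]+np.pi/2)%np.pi-np.pi/2
    print("sides mm",np.round(np.array(l)*1e3,1),"xy mm",np.round(s[0][:2]*1e3,1),"yaw deg",round(np.degrees(th),2),"rms px",round(s[1],2))
    return s
E
python3 - <<'E'
from h import *
c=cam("scene")
fitauto(c,[(162.5,199.2),(188.3,208.7),(162.2,240.3),(136.3,229.5)],.05,.08,.056,[(168,257.5),(143,246.7),(192.5,225.8)])
fitauto(c,[(345.3,212.5),(368,243),(341.2,254.5),(319,224.2)],.026,.08,.056,[(341.2,262.2),(319,231.3),(366.7,250)])
fitauto(c,[(464.7,220.5),(495.3,226.2),(491.3,260.8),(458.7,254.7)],.034,.08,.056,[(487.5,271.7),(456.7,265)])
fitauto(c,[(291.7,296.2),(323.3,302.5),(312,343.7),(278.8,336)],.008,.08,.056)
fitauto(c,[(416.75,295),(520,311.5),(521,407.5),(406,388)],.012,.17,.17)
print(onplane([(257,229),(405,238)],0,c), onplane([(405,232)],.052,c))
s=arm.observe(); print(R.from_quat(s["orientation"]).as_matrix().round(2))
E
```

```text
sides mm [53.9 80.3 53.5 78.8] xy mm [ 455.3 -287.2] yaw deg -19.61 rms px 0.62
sides mm [80.4 54.1 78.2 55.7] xy mm [432.5  28.6] yaw deg 34.62 rms px 0.78
sides mm [54.1 80.  55.2 80.6] xy mm [430.3 263.1] yaw deg -9.03 rms px 0.66
sides mm [54.  79.7 54.6 78.4] xy mm [607.3 -25.9] yaw deg -7.9 rms px 0.44
sides mm [169.2 169.7 169.3 170.9] xy mm [635.1 236.2] yaw deg -5.11 rms px 0.38
[[ 0.41963188 -0.12984902  0.        ]
 [ 0.41172977  0.14037421  0.        ]] [[0.44174324 0.13451186 0.052     ]]
[[-0.  1.  0.]
 [ 0.  0. -1.]
 [-1. -0. -0.]]
```

```bash
cat > go.py <<'E'
import sys
from h import *
def st(pr=True):
    s=arm.observe(); M=R.from_quat(s["orientation"]).as_matrix()
    yaw=np.degrees(np.arctan2(M[1,1],M[0,1]))
    if pr: print("t %.2f"%s["time_s"],"pos",np.round(s["position"]*1e3,1),"yaw %.2f"%yaw,"tilt",np.round(np.degrees(M[:2,0]),2),"F",np.round(s["force"],1),"w %.1f"%(s["gripper_width"]*1e3))
    return s,M,yaw
if __name__=="__main__":
    s,M,yaw=st()
    x,y,z,w=map(float,sys.argv[1:5])
    d=np.array([x,y,z])/1e3-s["position"]; t=(w-yaw+180)%360-180
    print("now-axes",np.round(M.T@d*1e3,1),"turn rad %.3f"%-np.radians(t),
     "axes after turn",np.round((R.from_rotvec([0,0,np.radians(t)]).as_matrix()@M).T@d*1e3,1))
E
python3 go.py 455.3 -287.2 150 70.4
python3 -m creep '[[[0.0854,0,0,0,-0.14],[0.0854,0,0,0,-0.14],[0.0854,0,0,0,-0.14],[0.0854,0,0,0,-0.14],[0.0854,0,0,0,-0.14]]]'
python3 go.py 455.3 -287.2 150 70.4
```

```text
t 0.15 pos [524.5   0.  230.4] yaw 0.00 tilt [-0.1   0.01] F [ 0.1 -0.3  0.4] w 85.6
now-axes [ 80.5 -69.1 287.3] turn rad -1.229 axes after turn [  80.9 -293.7   31.2]
time_s: 0.65
position: [0.5231, 0.0002, 0.2276]
orientation: [0.289, 0.648, -0.29, 0.643]
force: [0.3, -0.5, 0.5]
gripper_width: 0.0859
t 0.65 pos [5.231e+02 2.000e-01 2.276e+02] yaw 41.67 tilt [-0.42  0.05] F [ 0.3 -0.5  0.5] w 85.9
now-axes [  77.8 -241.3  170.1] turn rad -0.502 axes after turn [  78.8 -293.1   33. ]
```

```bash
python3 -m creep '[[[0.0854,0,0,0,-0.1],[0.0854,0,0,0,-0.1],[0.0854,0,0,0,-0.1],[0.0854,0,0,0,-0.1],[0.0854,0,0,0,-0.08]]]' >/dev/null
python3 go.py 455.3 -287.2 150 70.4
```

```text
t 1.15 pos [5.217e+02 4.000e-01 2.249e+02] yaw 70.42 tilt [-0.71  0.09] F [-0.3 -0.4 -0.5] w 85.2
now-axes [  75.2 -293.1   34.7] turn rad 0.000 axes after turn [  75.2 -293.    34.8]
```

```bash
python3 - <<'E'
from go import *
s,_,_=st(); print(s["joints"].round(4)-np.array([-.1278,.0487,.0976,1.622,0,1.443]),s["joints"].round(3),s["tau"].round(2))
E
python3 -m creep '[[[0.0854,0.014,-0.05,0.006,0],[0.0854,0.014,-0.05,0.006,0],[0.0854,0.014,-0.05,0.006,0],[0.0854,0.014,-0.05,0.006,0],[0.0854,0.014,-0.05,0.006,0]]]' >/dev/null
python3 - <<'E'
from go import *
s,_,_=st(); print(s["joints"].round(3),s["tau"].round(2))
E
python3 go.py 455.3 -287.2 150 70.4
```

```text
t 1.15 pos [5.217e+02 4.000e-01 2.249e+02] yaw 70.42 tilt [-0.71  0.09] F [-0.3 -0.4 -0.5] w 85.2
[ 0.000e+00  3.300e-03 -7.100e-03 -1.000e-04  0.000e+00 -1.229e+00] [-0.128  0.052  0.09   1.622  0.     0.214] [  0.   -33.97  31.97   0.1   -0.     0.5 ]
t 1.65 pos [ 471.  -234.8  156.7] yaw 71.40 tilt [-0.41  0.18] F [ 1.  -0.1 -0.1] w 85.5
[-5.890e-01  5.600e-02 -4.100e-02  1.482e+00 -1.000e-03 -2.640e-01] [  2.9  -36.17  31.39   0.8   -0.1    0.57]
t 1.65 pos [ 471.  -234.8  156.7] yaw 71.40 tilt [-0.41  0.18] F [ 1.  -0.1 -0.1] w 85.5
now-axes [  6.6 -54.7   1.9] turn rad 0.017 axes after turn [  6.6 -54.6   2.8]
```

```bash
python3 -m creep '[[[0.0854,0.005,-0.018,0.001,0.005],[0.0854,0.01,-0.018,0.001,0.005],[0.0854,0.015,-0.018,0.0005,0.005],[0.0854,0.015,0,0,0],[0.0854,0.01,0,0,0]]]' >/dev/null
python3 go.py 455.3 -287.2 10 70.4
python3 - <<'E'
from go import *
import cv2
s,_,_=st(); c=camera("wrist"); cv2.imwrite("pics/w1.png",c["img"][:,:,::-1]); print(repr(s["position"]),repr(s["orientation"]))
E
```

```text
t 2.15 pos [ 450.1 -295.1   96. ] yaw 69.84 tilt [-0.66  0.22] F [-0.2  0.1  0.2] w 85.4
now-axes [86.   9.2  3.2] turn rad -0.010 axes after turn [86.   9.2  3.2]
t 2.15 pos [ 450.1 -295.1   96. ] yaw 69.84 tilt [-0.66  0.22] F [-0.2  0.1  0.2] w 85.4
array([ 0.45014411, -0.29512893,  0.096043  ]) array([ 0.1244229 ,  0.70043856, -0.12313221,  0.69191273])
```

View pics/w1.png

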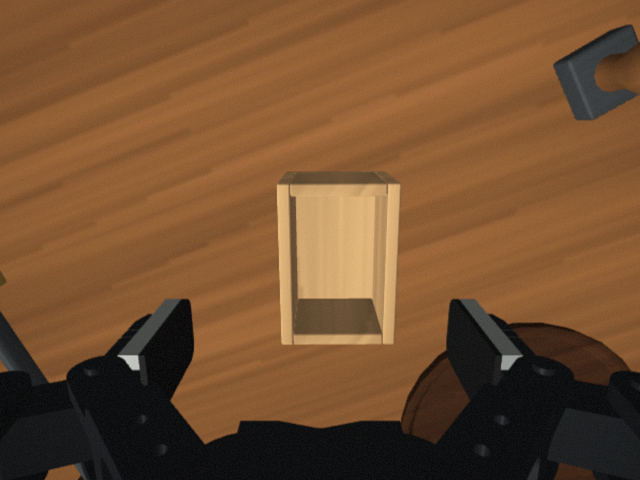

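Wrist view: deep box top corners at about (278,184), (400,182), (395,344), (282,344), between the jaws.

Run:
```python
from go import *
c=cam("wrist",([ 0.45014411, -0.29512893,  0.096043  ],[ 0.1244229 ,  0.70043856, -0.12313221,  0.69191273]))
print(fitauto(c,[(278,185),(400,183),(395,344),(282,344)],.05,.08,.056)[2])
```

```text
sides mm [54.4 79.4 55.6 78.5] xy mm [ 453.4 -287.1] yaw deg -19.58 rms px 1.25
[[-2.16257641 -1.10691704]
 [ 1.57987815 -0.38954826]
 [ 0.36680679  0.72117078]
 [-0.28706837  1.77015171]]
```

```bash
python3 -m creep '[[[0.0854,0.005,0.005,0.002,-0.01],[0.0854,0.02,0.003,0.001,0],[0.0854,0.022,0,0,0],[0.0854,0.022,0,0,0],[0.0854,0.01,0,0,0]]]' >/dev/null
python3 go.py 453.9 -287.1 10 70.4
```

```text
t 2.70 pos [ 458.5 -285.9   16.2] yaw 70.81 tilt [-0.43  0.1 ] F [ 0.4  0.2 -1. ] w 85.6
now-axes [ 6.3 -2.7 -3.9] turn rad 0.007 axes after turn [ 6.3 -2.7 -3.9]
```

```bash
python3 -m creep '[[[0.0854,0.002,-0.002,-0.003,0.003],[0.0854,0.001,0,-0.001,0],[0.04,0,0,0,0],[0.04,0,0,0,0],[0.04,0,0,0,0]]]' >/dev/null
python3 go.py 453.9 -287.1 10 70.4
```

```text
t 3.20 pos [ 455.9 -286.6   16.2] yaw 70.76 tilt [-0.23 -0.06] F [ 1.   0.4 -0.5] w 55.2
now-axes [ 6.2 -1.2 -1.7] turn rad 0.006 axes after turn [ 6.2 -1.2 -1.7]
```

```bash
python3 -m creep '[[[0.04,-0.01,0,0,0],[0.04,-0.025,0,0,0],[0.04,-0.035,0.01,0,0],[0.04,-0.025,0.025,0,0],[0.04,-0.01,0.04,0,0]]]' >/dev/null
python3 go.py 635.1 236.2 100 84.9
python3 -m creep '[[[0.04,0,0.05,0,0],[0.04,0,0.05,0,0],[0.04,0,0.05,0,0],[0.04,0,0.05,0,0],[0.04,0,0.05,0,0]]]' >/dev/null
python3 go.py 635.1 236.2 100 84.9
```

```text
t 3.70 pos [ 479.8 -217.5  125.9] yaw 70.27 tilt [-0.32 -0.05] F [ 1.1 -0.5 -1.4] w 55.0
now-axes [ 24.7 479.5  -6.8] turn rad -0.255 axes after turn [ 24.1 465.8 114.5]
t 4.20 pos [569.4  17.7 135.8] yaw 69.86 tilt [ 0.61 -0.38] F [ 1.   0.1 -0.1] w 55.2
now-axes [ 35.  227.9 -14. ] turn rad -0.262 axes after turn [ 35.7 223.6  45.6]
```

```bash
python3 -m creep '[[[0.04,0.002,0.05,-0.003,0],[0.04,0.002,0.05,-0.003,0],[0.04,0.002,0.045,-0.003,0],[0.04,0.002,0.035,-0.003,0],[0.04,0.002,0.02,-0.002,0]]]' >/dev/null
python3 go.py 635.1 236.2 60 84.9
python3 -m creep '[[[0.04,0.002,0.003,0,-0.04],[0.04,0.002,0,0,-0.08],[0.04,0.005,0,0,-0.08],[0.04,0.005,0,0,-0.05],[0.04,0.005,0,0,-0.0]]]' >/dev/null
python3 go.py 635.1 236.2 60 84.9
```

```text
t 4.70 pos [627.3 218.7 130.6] yaw 70.13 tilt [ 1.08 -0.26] F [ 0.6 -0.7 -0.6] w 54.9
now-axes [70.7 19.  -0. ] turn rad -0.258 axes after turn [70.8 18.   4.8]
t 5.20 pos [629.9 228.1 115. ] yaw 85.45 tilt [ 1.31 -0.1 ] F [0.1 0.1 0.1] w 55.1
now-axes [55.1  8.5  3.2] turn rad 0.010 axes after turn [55.1  8.5  3.2]
```

```bash
python3 -m creep '[[[0.04,0.01,0.004,0.002,0.005],[0.04,0.02,0.003,0.001,0.005],[0.04,0.02,0.001,0,0],[0.04,0.015,0,0,0],[0.04,0.003,0,0,0]]]' >/dev/null
python3 go.py 636.8 236 22 84.9
python3 - <<'E'
from go import *
import cv2
s,_,_=st(); c=camera("wrist"); cv2.imwrite("pics/w2.png",c["img"][:,:,::-1]); print(repr(s["position"]),repr(s["orientation"]))
E
```

```text
t 5.70 pos [636.6 236.5  44.9] yaw 84.51 tilt [ 1.45 -0.04] F [-0.   0.1 -2. ] w 55.5
now-axes [22.9 -0.6 -0.4] turn rad -0.007 axes after turn [22.9 -0.6 -0.4]
t 5.70 pos [636.6 236.5  44.9] yaw 84.51 tilt [ 1.45 -0.04] F [-0.   0.1 -2. ] w 55.5
array([0.63663601, 0.23654913, 0.04493253]) array([ 0.03407256,  0.69731249, -0.03369955,  0.7151634 ])
```

View pics/w2.png

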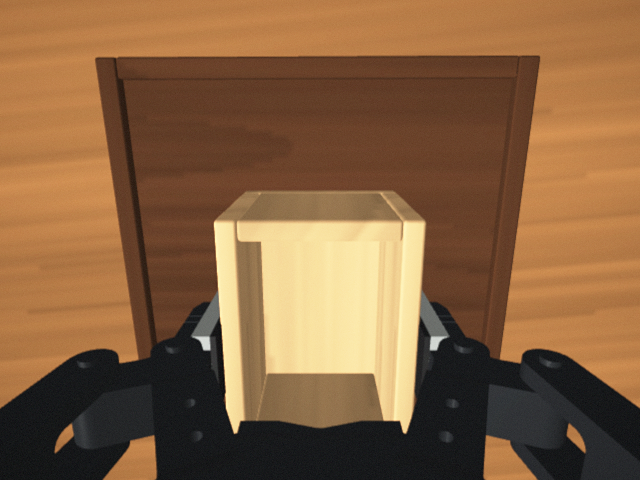

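Tray far corners at (97,57) and (539,56), box centred between the rims.

Run:
```python
from go import *
c=cam("wrist",([0.63663601, 0.23654913, 0.04493253],[ 0.03407256,  0.69731249, -0.03369955,  0.7151634 ]))
P=onplane([(97,58),(539,57)],.012,c); print(P)
d=P[1]-P[0]; L=np.linalg.norm(d); u=d/L; n=np.array([u[1],-u[0],0]); print(L, np.degrees(np.arctan2(u[1],u[0])), P.mean(0)+.085*n,P.mean(0)-.085*n)
# box near top edge corners (far end), z top = 22..: TCP z 45 -> underside z 45-16=29 => top 79
Q=onplane([(215,222),(425,221)],.079,c);print(Q,Q.mean(0),np.linalg.norm(Q[1]-Q[0]))
```

```text
[[0.54070539 0.1610803  0.012     ]
 [0.55632983 0.32759429 0.012     ]]
0.16724542515933816 84.63948331013931 [0.63314587 0.23639641 0.012     ] [0.46388935 0.25227819 0.012     ]
[[0.59210049 0.21338784 0.079     ]
 [0.59706507 0.26749395 0.079     ]] [0.59458278 0.2404409  0.079     ] 0.054333397658845484
```

```bash
python3 -m creep '[[[0.04,0.008,0,0,-0.004],[0.04,0.007,0,0,0],[0.04,0.005,0,0,0],[0.04,0.002,0,0,0],[0.04,0.001,0,0,0]]]' >/dev/null
python3 go.py 636.8 236 22 84.9
```

```text
t 6.25 pos [639.4 236.9  23.4] yaw 84.70 tilt [1.72 0.04] F [-0.5  1.1 -0.6] w 55.2
now-axes [ 1.3 -1.1 -2.5] turn rad -0.003 axes after turn [ 1.3 -1.1 -2.5]
```

```bash
python3 -m creep '[[[0.04,0,-0.001,-0.003,-0.003],[0.04,0.001,0,-0.001,0],[0.04,0.002,0,0,0],[0.04,0.002,0,0,0],[0.04,0,0,0,0]]]' >/dev/null
python3 go.py 636.8 236 22 84.9
```

```text
t 6.75 pos [636.  236.4  23.4] yaw 84.90 tilt [1.93 0.07] F [-0.5 -0.2 -0.8] w 55.1
now-axes [ 1.4 -0.3  0.8] turn rad -0.000 axes after turn [ 1.4 -0.3  0.8]
```

```bash
python3 -m creep '[[[0.04,0.003,0,0,0],[0.04,0.003,0,0,0],[0.04,0.002,0,0,0],[0.04,0.0,0,0,0],[0.04,0,0,0,0]]]' 
python3 go.py 636.8 236 22 84.9
```

```text
time_s: 7.25
position: [0.6373, 0.2368, 0.0234]
orientation: [0.033, 0.693, -0.03, 0.72]
force: [0.3, 0.5, -1.0]
gripper_width: 0.0555
t 7.25 pos [637.3 236.8  23.4] yaw 84.92 tilt [2.21 0.12] F [ 0.3  0.5 -1. ] w 55.5
now-axes [ 1.3 -0.9 -0.5] turn rad 0.000 axes after turn [ 1.3 -0.9 -0.5]
```

Run:
```python
from go import *
import cv2
a=camera("side")["img"][:,:,::-1]; b=camera("scene")["img"][:,:,::-1]
f=4
cv2.imwrite("pics/s2.png",np.hstack([cv2.resize(a[110:235,280:400],None,fx=3.3,fy=3.3,interpolation=2),cv2.resize(b[285:410,400:520],None,fx=3.3,fy=3.3,interpolation=2)]))
```

```text
(no output)
```

View pics/s2.png

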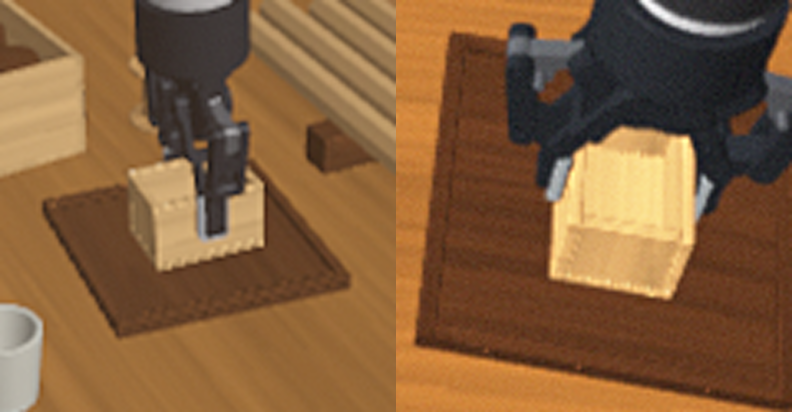

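```bash
python3 -m creep '[[[0.0854,0,0,0,0],[0.0854,0,0,0,0],[0.0854,0,0,0,0],[0.0854,-0.01,0,0,0],[0.0854,-0.03,0,0,0]]]' 
python3 -m creep '[[[0.0854,-0.04,0,0,0],[0.0854,-0.035,0,-0.01,0],[0.0854,-0.02,0,-0.03,0],[0.0854,-0.00,0,-0.045,0],[0.0854,0,0.003,-0.045,0]]]' >/dev/null
python3 go.py 430.3 263.1 90 81
```

```text
time_s: 7.85
position: [0.6315, 0.2355, 0.0566]
orientation: [0.031, 0.697, -0.031, 0.716]
force: [0.2, -0.9, -1.6]
gripper_width: 0.0857
t 8.35 pos [505.  250.1 160.1] yaw 84.59 tilt [2.43 0.19] F [0.2 0.8 1.1] w 85.5
now-axes [ 67.    5.3 -78.4] turn rad 0.063 axes after turn [ 66.9   0.6 -78.6]
```

```bash
python3 -m creep '[[[0.0854,0.01,0.002,-0.03,0.02],[0.0854,0.01,0.002,-0.025,0.02],[0.0854,0.012,0.001,-0.015,0.02],[0.0854,0.012,0,0,0],[0.0854,0.005,0,0,0]]]' >/dev/null
python3 go.py 430.3 263.1 90 81
python3 - <<'E'
from go import *
import cv2
s,_,_=st(); c=camera("wrist"); cv2.imwrite("pics/w3.png",c["img"][:,:,::-1]); print(repr(s["position"]),repr(s["orientation"]))
cv2.imwrite("pics/s3.png",cv2.resize(camera("scene")["img"][285:415,400:530,::-1],None,fx=4.5,fy=4.5,interpolation=2))
E
```

```text
t 8.85 pos [433.7 265.7 115. ] yaw 81.31 tilt [3.07 0.53] F [-0.2  0.6  0.4] w 85.2
now-axes [24.7 -3.5 -4.3] turn rad 0.005 axes after turn [24.7 -3.5 -4.3]
t 8.85 pos [433.7 265.7 115. ] yaw 81.31 tilt [3.07 0.53] F [-0.2  0.6  0.4] w 85.2
array([0.43373785, 0.26567015, 0.11498119]) array([ 0.05844358,  0.6861447 , -0.0490248 ,  0.72345447])
```

View pics/w3.png

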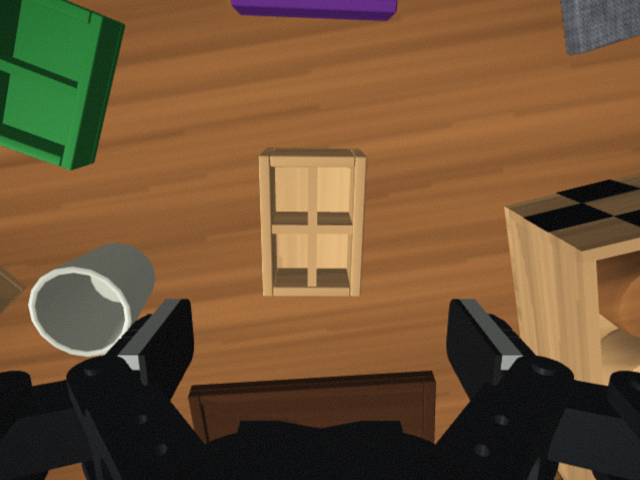

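View pics/s3.png

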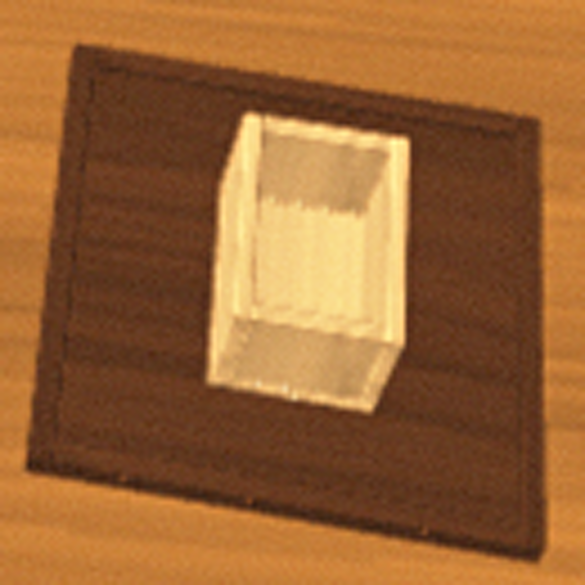

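Run:
```python
from go import *
c=cam("wrist",([0.43373785, 0.26567015, 0.11498119],[ 0.05844358,  0.6861447 , -0.0490248 ,  0.72345447]))
print(fitauto(c,[(260,156),(366,156),(361,297),(264,296)],.034,.08,.056)[2])
print(onplane([(128,300)],.052,c))
s=cam("scene")
fitauto(s,[(454.4,310.1),(491.1,315.4),(489.3,361.7),(450.7,355.7)],.056,.08,.056,[(483.3,376.6),(446.2,370.3)],.006)
print(onplane([(545,245)],.06,s),onplane([(574,355)],0,s))
```

```text
sides mm [54.3 80.1 55.4 79.2] xy mm [429.  263.9] yaw deg -9.2 rms px 0.96
[[-1.63019069 -0.56694586]
 [ 1.70878976  0.13921991]
 [ 0.5393931  -0.10361867]
 [-0.53276498  0.8978413 ]]
[[0.44599091 0.16367294 0.052     ]]
sides mm [56.4 81.4 56.2 81.2] xy mm [637.6 236.7] yaw deg -5.08 rms px 0.53
[[0.45165764 0.36857257 0.06      ]] [[0.62294582 0.40936286 0.        ]]
```

```bash
python3 -m creep '[[[0.0854,0.015,-0.002,-0.002,0.005],[0.0854,0.025,-0.001,-0.002,0],[0.0854,0.025,0,-0.001,0],[0.0854,0.02,0,-0.001,0],[0.0854,0.01,0,-0.001,0]]]' >/dev/null
python3 go.py 430.2 263.4 5 80.9
```

```text
t 9.45 pos [442.6 265.5  23.4] yaw 80.72 tilt [3.79 0.77] F [-0.9 -0.1  0.2] w 85.4
now-axes [ 17.5  -4.5 -13. ] turn rad -0.003 axes after turn [ 17.5  -4.5 -13. ]
```

```bash
python3 -m creep '[[[0.0854,0.004,-0.004,-0.008,0],[0.0854,0.004,-0.001,-0.006,0],[0.0854,0.004,0,-0.002,0],[0.0854,0.003,0,-0.001,0],[0.0854,0.002,0,-0.001,0]]]' >/dev/null
python3 go.py 430.2 263.4 5 80.9
```

```text
t 9.95 pos [426.5 263.7   6.2] yaw 80.65 tilt [3.95 0.83] F [-0.7 -0.1  0.5] w 85.4
now-axes [1.4 0.2 3.6] turn rad -0.004 axes after turn [1.4 0.2 3.6]
```

```bash
python3 -m creep '[[[0.0854,0.001,0,0.004,-0.004],[0.0854,0.0,0,0,0],[0.03,0,0,0,0],[0.03,0,0,0,0],[0.03,0,0,0,0]]]' >/dev/null
python3 go.py 430.2 263.4 5 80.9
```

```text
t 10.45 pos [432.8 264.1   7.6] yaw 80.92 tilt [4.2  0.94] F [ 0.7 -1.  -0.4] w 55.0
now-axes [ 2.4 -1.2 -2.7] turn rad 0.000 axes after turn [ 2.4 -1.2 -2.7]
```

```bash
python3 -m creep '[[[0.03,-0.015,0,0,0],[0.03,-0.03,0,0,0],[0.03,-0.04,0,0,0],[0.03,-0.04,0,0,0],[0.03,-0.03,0,0,0]]]' >/dev/null
python3 go.py 637.6 236.7 200 84.9
python3 -m creep '[[[0.03,-0.02,0,0.02,0],[0.03,-0.02,0,0.03,0],[0.03,-0.02,0,0.03,0],[0.03,0,0,0.03,0],[0.03,0,0,0.02,0]]]' >/dev/null
python3 go.py 637.6 236.7 200 84.9
python3 - <<'E'
from go import *
s,_,_=st(); print(s["joints"].round(4),s["tau"].round(2))
E
python3 -m creep '[[[0.03,-0.0,0,0.00,0],[0.03,-0.0,0,0.0,0],[0.03,-0.0,0,0.0,0],[0.03,0,0,0.0,0],[0.03,0,0,0.0,0]]]' >/dev/null
python3 - <<'E'
from go import *
s,_,_=st(); print(s["joints"].round(4),s["tau"].round(2))
E
```

```text
t 10.95 pos [415.6 258.8 158.4] yaw 80.88 tilt [3.24 0.5 ] F [ 0.6  0.9 -1.3] w 55.4
now-axes [-29.2  14.1 224.6] turn rad -0.070 axes after turn [-29.4  -1.5 225. ]
t 11.45 pos [543.8 238.8 235.2] yaw 81.15 tilt [3.75 0.76] F [-0.6 -0.8 -1.6] w 55.0
now-axes [41.2 11.5 90.6] turn rad -0.066 axes after turn [41.1  5.4 91.2]
t 11.45 pos [543.8 238.8 235.2] yaw 81.15 tilt [3.75 0.76] F [-0.6 -0.8 -1.6] w 55.0
[ 0.3047  0.1565  0.2221  1.5699 -0.0071  0.4597] [  0.26 -41.42  32.63  -0.78  -0.09   0.08]
t 11.95 pos [542.8 238.5 233.1] yaw 81.09 tilt [3.5 0.7] F [ 0.   0.9 -2. ] w 54.6
[ 0.3044  0.1581  0.2201  1.5707 -0.0067  0.4603] [-1.200e-01 -3.879e+01  3.290e+01 -5.300e-01 -3.000e-02 -0.000e+00]
```

```bash
python3 -m creep '[[[0.03,0,0.004,0.03,-0.02],[0.03,0,0.003,0.03,-0.02],[0.03,0.005,0,0.02,-0.02],[0.03,0.005,0,0.01,-0.01],[0.03,0.005,0,0.0,0]]]' >/dev/null
python3 go.py 637.6 236.7 160 84.9
python3 - <<'E'
from go import *
import cv2
s,_,_=st(); c=camera("wrist"); cv2.imwrite("pics/w4.png",c["img"][:,:,::-1]); print(repr(s["position"]),repr(s["orientation"]))
E
```

```text
t 12.45 pos [631.2 235.2 222.3] yaw 85.51 tilt [3.25 0.68] F [ 0.3  0.8 -0.8] w 54.8
now-axes [62.5  1.   2.8] turn rad 0.011 axes after turn [62.5  1.1  2.8]
t 12.45 pos [631.2 235.2 222.3] yaw 85.51 tilt [3.25 0.68] F [ 0.3  0.8 -0.8] w 54.8
array([0.63117218, 0.23516828, 0.22225087]) array([ 0.03289006,  0.68637469, -0.02285785,  0.72614431])
```

View pics/w4.png

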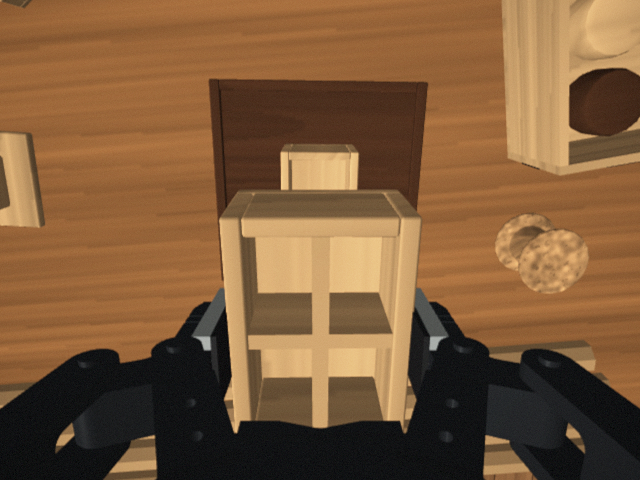

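Run:
```python
from go import *
p=np.array([0.63117218, 0.23516828, 0.22225087]);q=[ 0.03289006,  0.68637469, -0.02285785,  0.72614431]
c=cam("wrist",(p,q)); M=R.from_quat(q).as_matrix()
# held far top edge: tool plane x=-0.029
f,cx,cy=FW,CXW,CYW
def toolplane(uv,X):
    uv=np.atleast_2d(uv); d=np.c_[(uv[:,0]-cx)/f,-(uv[:,1]-cy)/f,-np.ones(len(uv))]@TTC[:3,:3].T
    o=TTC[:3,3]; return o+d*((X-o[0])/d[:,0])[:,None]
for X in (-.024,-.027,-.030): 
    T=toolplane([(222,219),(421,218)],X); print(X,(T*1e3).round(1).tolist(), "w",np.linalg.norm(T[1]-T[0])*1e3)
T=toolplane([(243,191),(396,191)],.007-.003); print("bot",(T*1e3).round(1))
D=onplane([(281,151),(358,150)],.056,c); print(D.round(4),np.linalg.norm(D[1]-D[0]), "centre",D.mean(0)+.04*np.array([np.cos(np.radians(-5.1)),np.sin(np.radians(-5.1)),0]))
```

```text
-0.024 [[-24.0, -28.0, -39.4], [-24.0, 28.7, -39.7]] w 56.73253073947535
-0.027 [[-27.0, -27.3, -40.1], [-27.0, 28.0, -40.4]] w 55.29100881178781
-0.03 [[-30.0, -26.6, -40.8], [-30.0, 27.2, -41.1]] w 53.84948688410029
bot [[  4.  -26.7 -42.8]
 [  4.   26.3 -42.8]]
[[0.5939 0.2132 0.056 ]
 [0.5976 0.2677 0.056 ]] 0.05455989101603738 centre [0.63558805 0.23690432 0.056     ]
```

```bash
python3 -m creep '[[[0.03,0.02,0.001,0,0.01],[0.03,0.035,0,-0.001,0],[0.03,0.035,0,-0.001,0],[0.03,0.03,0,-0.001,0],[0.03,0.01,0,-0.001,0]]]' >/dev/null
python3 go.py 639.7 236.6 63.6 84.9
```

```text
t 13.00 pos [629.3 240.6  91.9] yaw 85.04 tilt [3.32 0.81] F [ 0.4 -0.  -0.9] w 55.0
now-axes [28.8 -3.6  9.1] turn rad 0.002 axes after turn [28.8 -3.6  9.1]
```

```bash
python3 -m creep '[[[0.03,0.002,-0.002,0.004,0.002],[0.03,0.004,-0.001,0.004,0],[0.03,0.006,-0.001,0.002,0],[0.03,0.004,0,0,0],[0.03,0.0,0,0,0]]]' >/dev/null
python3 go.py 639.7 236.6 63.6 84.9
```

```text
t 13.50 pos [640.9 236.4  79.9] yaw 84.95 tilt [3.57 0.89] F [-0.3 -0.1 -1.3] w 54.8
now-axes [16.1 -0.3 -2.2] turn rad 0.001 axes after turn [16.1 -0.3 -2.2]
```

```bash
python3 -m creep '[[[0.03,0.003,0,-0.002,0],[0.03,0.003,0,-0.001,0],[0.03,0.003,0,0,0],[0.03,0.002,0,-0.001,0],[0.03,0.001,0,0,0]]]' >/dev/null
python3 go.py 639.7 236.6 63.6 84.9
python3 - <<'E'
from go import *
import cv2
a=camera("side")["img"][:,:,::-1]; b=camera("scene")["img"][:,:,::-1]
cv2.imwrite("pics/s4.png",np.hstack([cv2.resize(a[110:235,280:400],None,fx=3.3,fy=3.3,interpolation=2),cv2.resize(b[285:410,400:520],None,fx=3.3,fy=3.3,interpolation=2)]))
E
```

```text
t 14.00 pos [638.9 237.4  69.2] yaw 84.95 tilt [3.79 0.95] F [-0.6 -0.3 -0.8] w 55.0
now-axes [ 5.6 -0.9  0.5] turn rad 0.001 axes after turn [ 5.6 -0.9  0.5]
```

View pics/s4.png

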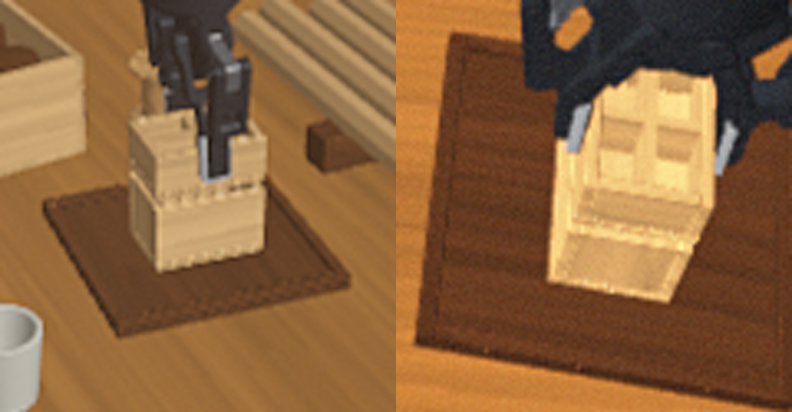

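```bash
python3 -m creep '[[[0.03,0.002,-0.001,0,0],[0.03,0.002,0,0,0],[0.03,0.002,0,-0.001,0],[0.03,0.001,0,0,0],[0.03,0.001,0,0,0]]]' >/dev/null
python3 go.py 639.7 236.6 63.6 84.9
python3 - <<'E'
from go import *
import cv2
s,_,_=st(); c=camera("wrist"); cv2.imwrite("pics/w5.png",c["img"][:,:,::-1])
b=camera("scene")["img"][:,:,::-1]
cv2.imwrite("pics/s5.png",cv2.resize(b[295:395,435:510],None,fx=6,fy=6,interpolation=2))
E
```

```text
t 14.60 pos [638.9 236.7  63.3] yaw 84.95 tilt [3.91 0.98] F [-3.  -0.7  3.9] w 55.2
now-axes [-0.3 -0.   0.8] turn rad 0.001 axes after turn [-0.3 -0.   0.8]
t 14.60 pos [638.9 236.7  63.3] yaw 84.95 tilt [3.91 0.98] F [-3.  -0.7  3.9] w 55.2
```

View pics/s5.png

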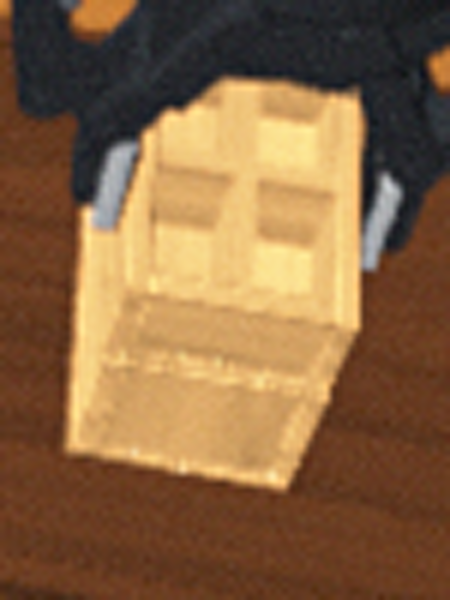

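View pics/w5.png

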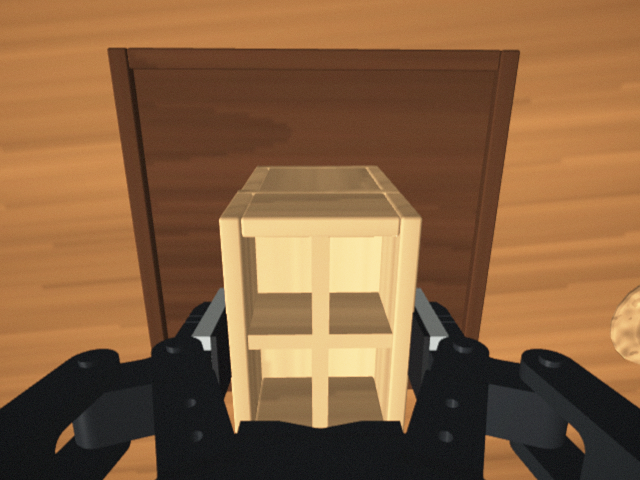

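```bash
python3 -m creep '[[[0.0854,0,0,0,0],[0.0854,0,0,-0.0005,0],[0.0854,0,0,0,0],[0.0854,-0.015,0,0,0],[0.0854,-0.035,0,0,0]]]' >/dev/null
python3 -m creep '[[[0.0854,-0.045,0,0,0],[0.0854,-0.045,-0.005,-0.01,0],[0.0854,-0.045,-0.02,-0.02,0],[0.0854,-0.03,-0.03,-0.03,0],[0.0854,-0.02,-0.03,-0.03,0]]]' >/dev/null
python3 go.py 432.5 28.6 100 124.6
python3 -m creep '[[[0.0854,0,0,-0.02,-0.14],[0.0854,0,0,-0.02,-0.14],[0.0854,0,0,0,-0.14],[0.0854,0,0,0,-0.14],[0.0854,0,0,0,-0.11]]]' >/dev/null
python3 go.py 432.5 28.6 100 124.6
```

```text
t 15.70 pos [527.  158.8 289.4] yaw 85.15 tilt [3.52 0.88] F [ 0.7 -0.7  0.7] w 85.8
now-axes [ 181.2 -141.5  -94.2] turn rad -0.688 axes after turn [ 178.8  -57.4 -162.7]
t 16.20 pos [484.  156.4 302.7] yaw 124.72 tilt [4.82 1.04] F [ 0.   0.3 -0.1] w 85.3
now-axes [ 195.3  -68.9 -131. ] turn rad 0.002 axes after turn [ 195.3  -69.2 -130.9]
```

```bash
python3 -m creep '[[[0.0854,0,0,0,0],[0.0854,0,0,0,0],[0.0854,0,0,0,0],[0.0854,0,0,0,0],[0.0854,0,0,0,0]]]' >/dev/null
python3 go.py 432.5 28.6 100 124.6
python3 -m creep '[[[0.0854,-0.04,-0.03,0,0],[0.0854,-0.04,-0.02,0,0],[0.0854,-0.02,0,0,0],[0.0854,0,0,0,0],[0.0854,0,0,0,0]]]' >/dev/null
python3 go.py 432.5 28.6 100 124.6
python3 -m creep '[[[0.0854,0,0,0,0],[0.0854,0,0,0,0],[0.0854,0,0,0,0],[0.0854,0,0,0,0],[0.0854,0,0,0,0]]]' >/dev/null
python3 go.py 432.5 28.6 100 124.6
```

```text
t 16.70 pos [484.1 156.4 305.8] yaw 124.38 tilt [5.06 1.08] F [-0.9 -0.1 -0.2] w 85.7
now-axes [ 198.   -69.2 -131.8] turn rad -0.004 axes after turn [ 197.9  -68.8 -132.1]
t 17.20 pos [499.3 111.6 395.2] yaw 124.37 tilt [3.4  0.91] F [ 1.  -0.3  0.4] w 85.3
now-axes [ 289.4  -24.7 -119. ] turn rad -0.004 axes after turn [ 289.4  -24.3 -119.1]
t 17.70 pos [497.8 112.7 390.9] yaw 124.48 tilt [3.01 0.89] F [ 0.3  0.3 -0.3] w 85.5
now-axes [ 285.7  -27.5 -116.5] turn rad -0.002 axes after turn [ 285.7  -27.2 -116.6]
```

```bash
for i in 1 2 3 4; do python3 -m creep '[[[0.0854,-0.001,0,0,0],[0.0854,-0.001,0,0,0],[0.0854,-0.001,0,0,0],[0.0854,-0.001,0,0,0],[0.0854,-0.001,0,0,0]]]' >/dev/null
python3 go.py 432.5 28.6 100 124.6; done
```

```text
t 18.20 pos [497.4 112.8 396. ] yaw 124.49 tilt [2.99 0.89] F [-1.  -0.4  0.7] w 85.5
now-axes [ 290.9  -27.7 -116.4] turn rad -0.002 axes after turn [ 290.9  -27.5 -116.5]
t 18.70 pos [497.2 112.6 401.8] yaw 124.48 tilt [3.03 0.89] F [ 0.  -0.3  0.2] w 84.9
now-axes [ 296.6  -27.5 -116.6] turn rad -0.002 axes after turn [ 296.6  -27.3 -116.7]
t 19.20 pos [496.9 112.6 407.2] yaw 124.49 tilt [3.03 0.89] F [ 0.8 -1.  -0.2] w 85.1
now-axes [ 302.   -27.5 -116.6] turn rad -0.002 axes after turn [ 302.   -27.3 -116.7]
t 19.70 pos [496.6 112.5 412.6] yaw 124.49 tilt [3.02 0.89] F [-0.3  0.   0.8] w 85.7
now-axes [ 307.4  -27.5 -116.6] turn rad -0.002 axes after turn [ 307.4  -27.3 -116.7]
```

```bash
python3 -m creep '[[[0.0854,0.03,-0.004,-0.016,0],[0.0854,0.045,-0.006,-0.024,0],[0.0854,0.045,-0.006,-0.024,0],[0.0854,0.045,-0.006,-0.024,0],[0.0854,0.035,-0.004,-0.016,0]]]' >/dev/null
python3 go.py 432.5 28.6 100 124.6
python3 -m creep '[[[0.0854,0.03,0,-0.007,0],[0.0854,0.03,0,-0.006,0],[0.0854,0.02,0,-0.004,0],[0.0854,0.01,0,0,0],[0.0854,0,0,0,0]]]' >/dev/null
python3 go.py 432.5 28.6 100 124.6
python3 - <<'E'
from go import *
import cv2
s,_,_=st(); c=camera("wrist"); cv2.imwrite("pics/w6.png",c["img"][:,:,::-1]); print(repr(s["position"]),repr(s["orientation"]))
cv2.imwrite("pics/s6.png",cv2.resize(camera("scene")["img"][285:415,400:530,::-1],None,fx=4.5,fy=4.5,interpolation=2))
E
```

```text
t 20.20 pos [442.3  35.4 209.3] yaw 124.69 tilt [4.1  0.96] F [ 0.6 -0.2 -0.3] w 85.6
now-axes [108.2   3.  -19.4] turn rad 0.002 axes after turn [108.2   3.  -19.4]
t 20.70 pos [427.3  25.7 107.6] yaw 124.49 tilt [3.42 0.99] F [ 0.7 -0.6 -0.3] w 85.7
now-axes [ 7.9 -0.4  5.5] turn rad -0.002 axes after turn [ 7.9 -0.4  5.5]
t 20.70 pos [427.3  25.7 107.6] yaw 124.49 tilt [3.42 0.99] F [ 0.7 -0.6 -0.3] w 85.7
array([0.42730988, 0.02571998, 0.10755658]) array([-0.21012296,  0.652969  ,  0.20933813,  0.69689122])
```

View pics/w6.png

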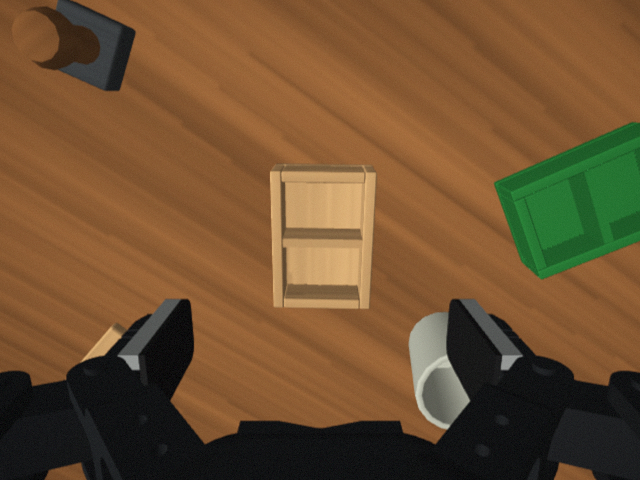

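View pics/s6.png

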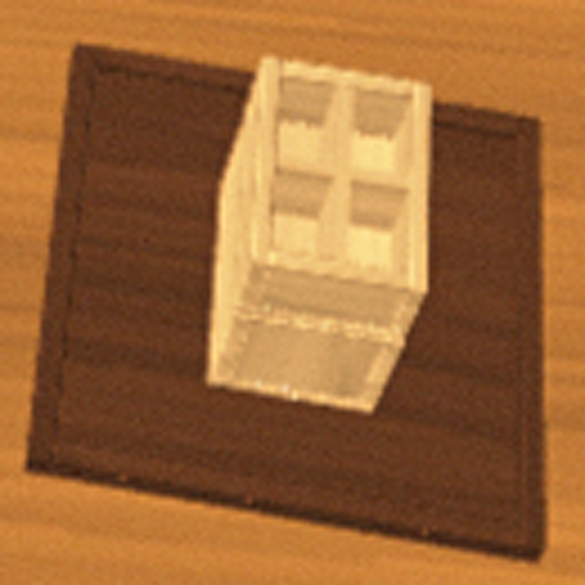

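Run:
```python
from go import *
c=cam("wrist",([0.42730988, 0.02571998, 0.10755658],[-0.21012296,  0.652969  ,  0.20933813,  0.69689122]))
fitauto(c,[(271,170),(376,169),(370,308),(274,307)],.026,.08,.056)
print(onplane([(440,420)],.052,c))
fitauto(cam("scene"),[(458.2,297.9),(496,303.7),(495.1,350.1),(455.6,343.4)],.09,.08,.056)
```

```text
sides mm [54.4 80.6 55.5 79.8] xy mm [430.3  27.4] yaw deg 34.47 rms px 0.98
[[0.4717076  0.13644984 0.052     ]]
sides mm [56.4 80.2 55.9 79.6] xy mm [637.8 236.5] yaw deg -5.17 rms px 0.11
```

```bash
python3 go.py 431.8 28.2 5 124.5
python3 -m creep '[[[0.0854,0.015,0,0.003,0],[0.0854,0.025,0,-0.001,0],[0.0854,0.025,0,-0.001,0],[0.0854,0.018,0,-0.001,0],[0.0854,0.005,0,-0.001,0]]]' >/dev/null
python3 go.py 431.8 28.2 5 124.5
```

```text
t 20.80 pos [428.9  25.6 109.7] yaw 124.51 tilt [3.62 0.97] F [ 0.6 -0.1  0.5] w 85.2
now-axes [104.7   2.7  -2.6] turn rad 0.000 axes after turn [104.7   2.7  -2.6]
t 21.30 pos [446.3  26.3  32.2] yaw 124.58 tilt [4.99 0.85] F [-0.1  0.3  0.4] w 85.8
now-axes [ 25.8  10.8 -13. ] turn rad 0.001 axes after turn [ 25.8  10.8 -13. ]
```

```bash
python3 -m creep '[[[0.0854,0,0.006,-0.007,0],[0.0854,0.002,0.005,-0.006,0],[0.0854,0.008,0.001,-0.002,0],[0.0854,0.008,0,-0.001,0],[0.0854,0.004,0,-0.001,0]]]' >/dev/null
python3 go.py 431.8 28.2 5 124.5
```

```text
t 21.80 pos [430.9  26.7  13.2] yaw 124.60 tilt [5.6 0.8] F [ 0.7 -1.  -0.2] w 85.2
now-axes [8.3 1.1 0.8] turn rad 0.002 axes after turn [8.3 1.1 0.8]
```

```bash
python3 -m creep '[[[0.0854,0.003,0.001,0,0],[0.0854,0.003,0,0,0],[0.0854,0.003,0,-0.001,0],[0.0854,0.001,0,0,0],[0.0854,0,0,0,0]]]' >/dev/null
python3 go.py 431.8 28.2 5 124.5
```

```text
t 22.30 pos [430.1  27.1   1.4] yaw 124.59 tilt [5.52 0.8 ] F [-0.7 -0.  -0.8] w 85.3
now-axes [-3.4 -0.2  2.4] turn rad 0.002 axes after turn [-3.4 -0.2  2.4]
```

```bash
python3 -m creep '[[[0.0854,-0.003,0,0.002,0],[0.04,-0.001,0,0.0005,0],[0.03,0,0,0,0],[0.03,0,0,0,0],[0.03,0,0,0,0]]]' >/dev/null
python3 go.py 431.8 28.2 5 124.5
python3 - <<'E'
from go import *
import cv2
s,_,_=st(); c=camera("wrist"); cv2.imwrite("pics/w7.png",c["img"][:,:,::-1]); print(repr(s["position"]),repr(s["orientation"]))
E
```

```text
t 22.80 pos [433.4  28.4   7.6] yaw 124.59 tilt [5.69 0.78] F [-0.6  0.4 -1.2] w 54.1
now-axes [ 2.4  0.9 -1.7] turn rad 0.002 axes after turn [ 2.4  0.9 -1.7]
t 22.80 pos [433.4  28.4   7.6] yaw 124.59 tilt [5.69 0.78] F [-0.6  0.4 -1.2] w 54.1
array([0.43343525, 0.0284015 , 0.00755534]) array([-0.21649568,  0.63911201,  0.2047481 ,  0.7090442 ])
```

View pics/w7.png

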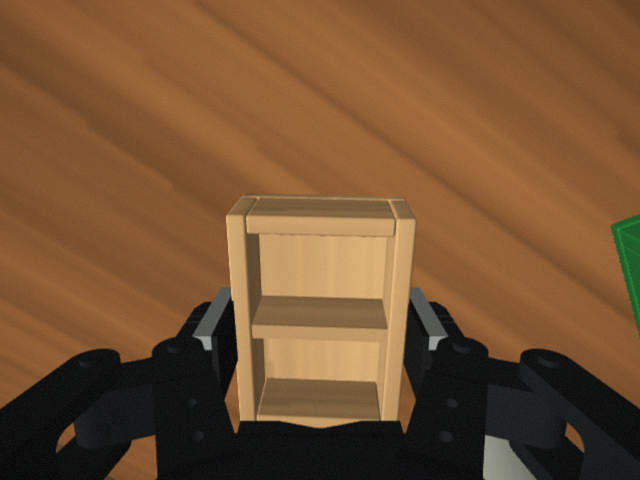

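```bash
python3 -m creep '[[[0.03,-0.015,0,0,0],[0.03,-0.03,0,0,0],[0.03,-0.04,0,0,0],[0.03,-0.045,0,0,0],[0.03,-0.045,0,0,0]]]' >/dev/null
python3 go.py 637.8 236.5 200 84.9
python3 -m creep '[[[0.03,-0.03,0,0,0.1],[0.03,-0.02,0,0,0.14],[0.03,-0.0,0,0,0.14],[0.03,0,0,0,0.14],[0.03,0,0,0,0.14]]]' >/dev/null
python3 go.py 637.8 236.5 200 84.9
```

```text
t 23.35 pos [407.5  26.9 175.2] yaw 124.64 tilt [4.3  0.94] F [ 0.7  0.3 -2.1] w 54.8
now-axes [ -4.   40.8 309.7] turn rad 0.694 axes after turn [-16.4 228.4 212.4]
t 23.85 pos [406.8  25.6 236. ] yaw 85.48 tilt [5.15 0.83] F [-0.3  0.1 -1.2] w 54.8
now-axes [ 59.7 227.6 209.2] turn rad 0.010 axes after turn [ 59.5 229.8 206.9]
```

```bash
python3 -m creep '[[[0.03,0,0.02,0.018,0],[0.03,0,0.034,0.032,0],[0.03,0,0.034,0.032,0],[0.03,0,0.034,0.032,0],[0.03,0,0.034,0.032,0]]]' >/dev/null
python3 go.py 637.8 236.5 200 84.9
python3 -m creep '[[[0.03,0,0.03,0.03,0],[0.03,0,0.025,0.022,0.005],[0.03,0,0.015,0.012,0],[0.03,0,0,0.0,0],[0.03,0,0,0,0]]]' >/dev/null
python3 go.py 637.8 236.5 200 84.9
```

```text
t 24.35 pos [566.4 169.5 251.3] yaw 84.83 tilt [5.07 0.61] F [ 0.7 -1.1 -0.8] w 54.4
now-axes [58.1 72.2 60.2] turn rad -0.001 axes after turn [58.1 72.1 60.3]
t 24.85 pos [640.8 240.7 250.2] yaw 84.83 tilt [4.63 0.55] F [-0.2 -0.5 -1.5] w 54.7
now-axes [49.8 -5.3 -6.6] turn rad -0.001 axes after turn [49.8 -5.3 -6.6]
```

```bash
python3 -m creep '[[[0.03,0.01,-0.003,-0.004,0],[0.03,0.03,-0.002,-0.003,0],[0.03,0.035,0,-0.004,0],[0.03,0.03,0,-0.002,0],[0.03,0.015,0,-0.001,0]]]' >/dev/null
python3 go.py 639.5 236.4 98 84.9
python3 - <<'E'
from go import *
import cv2
s,_,_=st(); c=camera("wrist"); cv2.imwrite("pics/w8.png",c["img"][:,:,::-1]); print(repr(s["position"]),repr(s["orientation"]))
E
```

```text
t 25.35 pos [634.7 233.6 131.2] yaw 84.61 tilt [5.01 0.55] F [-1.5 -0.2 -1.7] w 54.3
now-axes [33.5  2.6  1.6] turn rad -0.005 axes after turn [33.5  2.6  1.6]
t 25.35 pos [634.7 233.6 131.2] yaw 84.61 tilt [5.01 0.55] F [-1.5 -0.2 -1.7] w 54.3
array([0.6347183 , 0.23362588, 0.13122017]) array([ 0.03832292,  0.67485919, -0.02861011,  0.7363952 ])
```

View pics/w8.png

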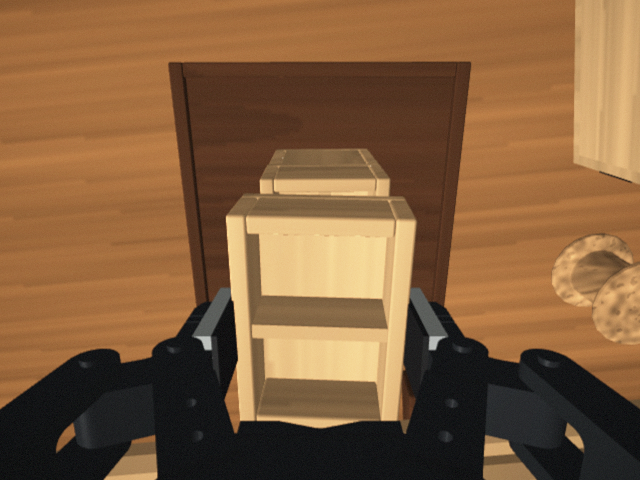

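```bash
python3 -m creep '[[[0.03,0.003,0.002,0.002,-0.003],[0.03,0.005,0.001,0,-0.002],[0.03,0.006,0,0,0],[0.03,0.004,0,0,0],[0.03,0.002,0,0,0]]]' >/dev/null
python3 go.py 639.5 236.4 98 84.9
```

```text
t 25.90 pos [638.  234.7 112.1] yaw 84.80 tilt [5.05 0.52] F [ 0.7 -0.3 -1.1] w 54.5
now-axes [14.2  1.6  0.1] turn rad -0.002 axes after turn [14.2  1.6  0.1]
```

```bash
python3 -m creep '[[[0.03,0.002,0.001,0,-0.001],[0.03,0.003,0.001,0,0],[0.03,0.003,0,0,0],[0.03,0.002,0,0,0],[0.03,0,0,0,0]]]' >/dev/null
python3 go.py 639.5 236.4 98 84.9
python3 - <<'E'
from go import *
import cv2
s,_,_=st(); c=camera("wrist"); cv2.imwrite("pics/w9.png",c["img"][130:430,160:480,::-1].repeat(2,0).repeat(2,1)); print(repr(s["position"]),repr(s["orientation"]))
E
```

```text
t 26.40 pos [640.1 237.4 102.5] yaw 84.89 tilt [5.17 0.56] F [-0.3 -0.7 -1. ] w 54.6
now-axes [ 4.4 -1.2 -0.9] turn rad -0.000 axes after turn [ 4.4 -1.2 -0.9]
t 26.40 pos [640.1 237.4 102.5] yaw 84.89 tilt [5.17 0.56] F [-0.3 -0.7 -1. ] w 54.6
array([0.64006729, 0.23744941, 0.10248904]) array([ 0.03666549,  0.67391346, -0.02691361,  0.73740895])
```

View pics/w9.png

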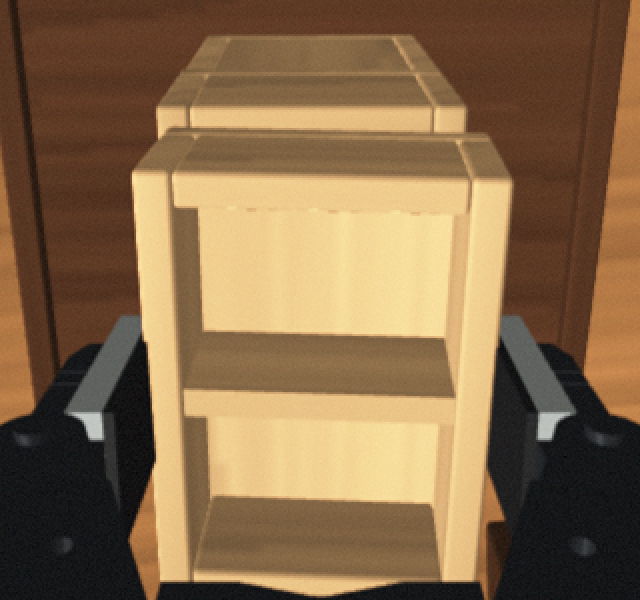

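Run:
```python
from go import *
c=cam("wrist",([0.64006729, 0.23744941, 0.10248904],[ 0.03666549,  0.67391346, -0.02691361,  0.73740895]))
A=onplane([(238.5,183.5),(394,183.5)],.09,c); B=onplane([(241.5,195),(404.5,197)],.095,c)
T=onplane([(227,216),(416,219)],.121,c)
for P in (A,B,T): print((P*1e3).round(1).tolist(),(P.mean(0)*1e3).round(1),np.linalg.norm(P[1]-P[0]))
```

```text
[[593.8, 212.7, 90.0], [599.0, 267.8, 90.0]] [596.4 240.3  90. ] 0.0553113739490229
[[596.8, 214.1, 95.0], [602.8, 270.5, 95.0]] [599.8 242.3  95. ] 0.05665676867817885
[[596.0, 214.1, 121.0], [602.1, 268.5, 121.0]] [599.  241.3 121. ] 0.0547427015716164
```

```bash
python3 go.py 637.4 235.9 97.6 84.9
python3 -m creep '[[[0.03,0.0,-0.001,-0.002,0],[0.03,0.002,-0.001,-0.001,0],[0.03,0.002,0,-0.001,0],[0.03,0.001,0,0,0],[0.03,0,0,0,0]]]' >/dev/null
python3 go.py 637.4 235.9 97.6 84.9
python3 - <<'E'
from go import *
import cv2
s,_,_=st(); c=camera("wrist"); cv2.imwrite("pics/w10.png",c["img"][130:430,160:480,::-1].repeat(2,0).repeat(2,1)); print(repr(s["position"]),repr(s["orientation"]))
E
```

```text
t 26.45 pos [640.1 237.4 102.7] yaw 84.88 tilt [5.18 0.56] F [ 0.   0.2 -1.1] w 54.7
now-axes [ 4.8 -1.9 -3. ] turn rad -0.000 axes after turn [ 4.8 -1.9 -3. ]
t 26.95 pos [636.7 235.8  98.9] yaw 84.88 tilt [5.31 0.58] F [ 0.7 -0.  -0.4] w 54.8
now-axes [1.4 0.2 0.6] turn rad -0.000 axes after turn [1.4 0.2 0.6]
t 26.95 pos [636.7 235.8  98.9] yaw 84.88 tilt [5.31 0.58] F [ 0.7 -0.  -0.4] w 54.8
array([0.63665318, 0.2357908 , 0.09889905]) array([ 0.03690474,  0.67300069, -0.02674438,  0.73823631])
```

View pics/w10.png

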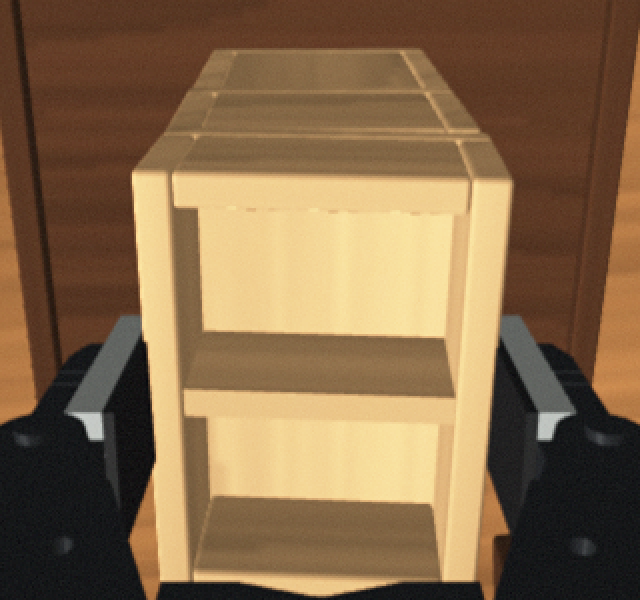

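```bash
python3 -m creep '[[[0.03,0.002,-0.0005,0,0],[0.03,0.002,0,0,0],[0.03,0.001,0,0,0],[0.03,0.001,0,0,0],[0.03,0.001,0,0,0]]]' >/dev/null
python3 go.py 637.4 235.9 97.6 84.9
python3 - <<'E'
from go import *
import cv2
s,_,_=st(); c=camera("wrist"); cv2.imwrite("pics/w11.png",c["img"][130:430,160:480,::-1].repeat(2,0).repeat(2,1)); print(repr(s["position"]),repr(s["orientation"]))
E
```

```text
t 27.50 pos [637.1 235.8  98.6] yaw 84.90 tilt [5.5  0.63] F [-2.7 -0.3  5.8] w 54.2
now-axes [1.1 0.1 0.2] turn rad 0.000 axes after turn [1.1 0.1 0.2]
t 27.50 pos [637.1 235.8  98.6] yaw 84.90 tilt [5.5  0.63] F [-2.7 -0.3  5.8] w 54.2
array([0.63712766, 0.23579248, 0.09862779]) array([ 0.03713048,  0.67181538, -0.02632268,  0.73931897])
```

View pics/w11.png

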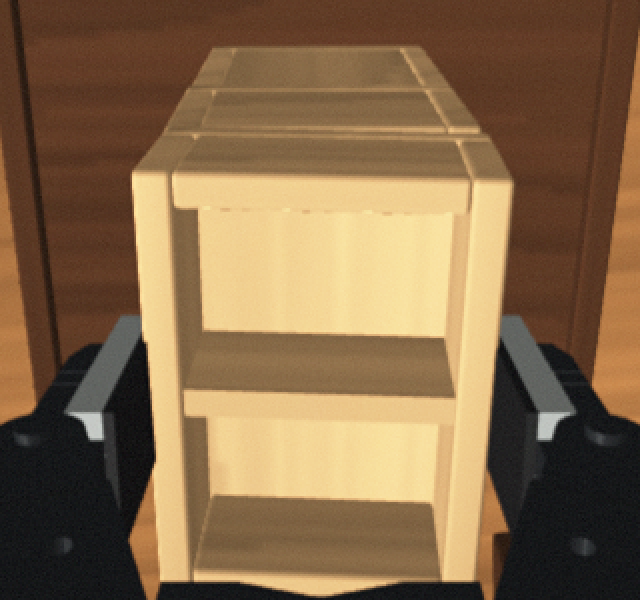

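```bash
python3 -m creep '[[[0.0854,0,0,0,0],[0.0854,0,0,-0.0005,0],[0.0854,0,0,0,0],[0.0854,-0.015,0,0,0],[0.0854,-0.035,0,0,0]]]' >/dev/null
python3 -m creep '[[[0.0854,-0.045,0,0,0],[0.0854,-0.045,-0.01,0,0],[0.0854,-0.045,-0.025,0,0],[0.0854,-0.03,-0.04,0,0],[0.0854,0,-0.04,0,0]]]' >/dev/null
python3 go.py 607.3 -25.9 100 82.1
python3 - <<'E'
from go import *
import cv2
cv2.imwrite("pics/s11.png",cv2.resize(camera("scene")["img"][265:385,420:520,::-1],None,fx=5,fy=5,interpolation=2))
E
```

```text
t 28.55 pos [604.3 121.9 314.9] yaw 85.43 tilt [5.33 0.61] F [ 0.4 -0.6  0.2] w 85.3
now-axes [ 212.7 -150.9   -4.7] turn rad 0.058 axes after turn [ 213.5 -149.8    3.7]
```

View pics/s11.png

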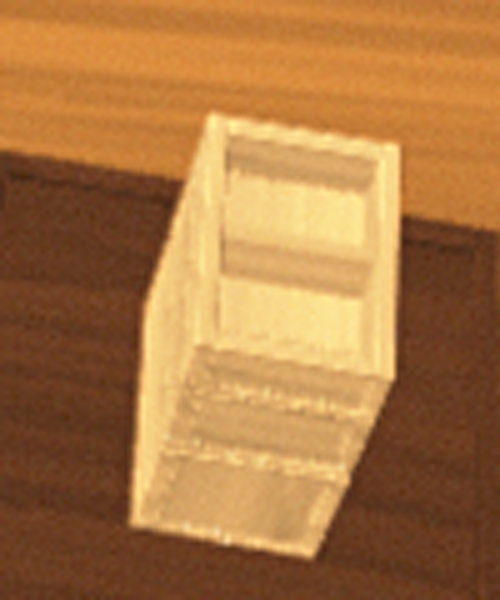

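```bash
python3 - <<'E'
from go import *
fitauto(cam("scene"),[(462,287.6),(500,294),(498.6,341),(459,334)],.116,.08,.056)
E
python3 -m creep '[[[0.0854,0.02,-0.03,0,0.01],[0.0854,0.03,-0.045,0,0.01],[0.0854,0.035,-0.04,-0.001,0.01],[0.0854,0.035,-0.02,-0.001,0.01],[0.0854,0.03,0,-0.001,0.01]]]' >/dev/null
python3 go.py 607.3 -25.9 100 82.1
python3 -m creep '[[[0.0854,0.02,0,-0.001,0],[0.0854,0.02,-0.003,-0.001,0],[0.0854,0.01,-0.002,-0.001,0],[0.0854,0,0,0,0],[0.0854,0.0,0,0,0]]]' >/dev/null
python3 go.py 607.3 -25.9 100 82.1
python3 - <<'E'
from go import *
import cv2
s,_,_=st(); c=camera("wrist"); cv2.imwrite("pics/w12.png",c["img"][:,:,::-1]); print(repr(s["position"]),repr(s["orientation"]))
E
```

```text
sides mm [55.5 80.5 54.7 80.5] xy mm [637.6 236.3] yaw deg -5.76 rms px 0.27
t 29.10 pos [607.9 -23.6 173.7] yaw 81.93 tilt [6.71 0.12] F [-0.1 -0.2 -0.1] w 85.5
now-axes [73.1 -3.7 -8.8] turn rad -0.003 axes after turn [73.1 -3.7 -8.8]
t 29.60 pos [606.4 -29.1 117.8] yaw 81.69 tilt [6.23 0.2 ] F [0.1 0.1 0. ] w 85.4
now-axes [17.8  3.  -1.5] turn rad -0.007 axes after turn [17.8  3.  -1.5]
t 29.60 pos [606.4 -29.1 117.8] yaw 81.69 tilt [6.23 0.2 ] F [0.1 0.1 0. ] w 85.4
array([ 0.60644762, -0.02912383,  0.11777465]) array([ 0.05558284,  0.6658434 , -0.04745767,  0.74250312])
```

View pics/w12.png

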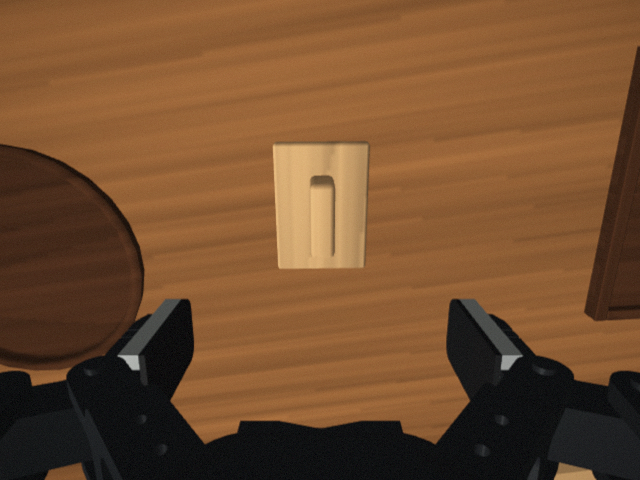

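```bash
python3 - <<'E'
from go import *
c=cam("wrist",([ 0.60644762, -0.02912383,  0.11777465],[ 0.05558284,  0.6658434 , -0.04745767,  0.74250312]))
fitauto(c,[(273,143),(369,143),(366,268),(278,268)],.008,.08,.056)
E
python3 go.py 607 -26 13 82.1
python3 -m creep '[[[0.0854,0.015,0.002,-0.003,-0.005],[0.0854,0.025,0.001,-0.002,0],[0.0854,0.025,0,-0.002,0],[0.0854,0.015,0,-0.002,0],[0.0854,0.005,0,-0.001,0]]]' >/dev/null
python3 go.py 607 -26 13 82.1
```

```text
sides mm [54.6 79.  56.  78.6] xy mm [604.6 -25.6] yaw deg -8.05 rms px 1.01
t 29.65 pos [606.6 -29.1 118.1] yaw 81.70 tilt [6.26 0.2 ] F [-0.3  0.5 -0.8] w 85.3
now-axes [104.5   1.1 -11.4] turn rad -0.007 axes after turn [104.5   1.1 -11.4]
t 30.15 pos [612.7 -23.3  36. ] yaw 82.17 tilt [7.11 0.11] F [ 0.8  0.2 -1.1] w 85.7
now-axes [22.1 -3.8 -8.1] turn rad 0.001 axes after turn [22.1 -3.8 -8.1]
```

```bash
python3 -m creep '[[[0.0854,0.003,-0.003,-0.004,0],[0.0854,0.006,-0.001,-0.003,0],[0.0854,0.006,0,-0.002,0],[0.0854,0.004,0,-0.001,0],[0.0854,0.002,0,0,0]]]' >/dev/null
python3 go.py 606.5 -25.8 13 82
```

```text
t 30.65 pos [605.8 -25.9  14.7] yaw 82.22 tilt [7.34 0.08] F [-0.2 -0.1  0.1] w 85.3
now-axes [1.7 0.2 0.4] turn rad 0.004 axes after turn [1.7 0.2 0.4]
```

```bash
python3 -m creep '[[[0.04,0.001,0,0,0.003],[0.0,0.001,0,0,0],[0.0,0.0005,0,0,0],[0.0,0,0,0,0],[0.0,0,0,0,0]]]' >/dev/null
python3 go.py 606.5 -25.8 13 82
```

```text
t 31.15 pos [607.3 -26.1  13.2] yaw 82.03 tilt [7.46 0.07] F [-7.6  3.3 16.5] w 12.7
now-axes [ 0.1  0.2 -0.9] turn rad 0.001 axes after turn [ 0.1  0.2 -0.9]
```

```bash
python3 -m creep '[[[0.0,-0.005,0,0,0],[0.0,-0.015,0,0,0],[0.0,-0.03,0,0,0],[0.0,-0.04,0,0,0],[0.0,-0.04,0,0,0]]]' >/dev/null
python3 go.py 637.6 236.3 200 84.7
python3 - <<'E'
from go import *
import cv2
s,_,_=st(); c=camera("wrist"); cv2.imwrite("pics/w13.png",c["img"][:,:,::-1]); print(repr(s["position"]),repr(s["orientation"]))
E
```

```text
t 31.65 pos [584.1 -25.3 140. ] yaw 82.02 tilt [6.55 0.22] F [-0.1 -0.3  0. ] w 12.6
now-axes [-52.5 267.6  22.8] turn rad -0.047 axes after turn [-51.1 266.5  35.1]
t 31.65 pos [584.1 -25.3 140. ] yaw 82.02 tilt [6.55 0.22] F [-0.1 -0.3  0. ] w 12.6
array([ 0.58406557, -0.02526064,  0.13999451]) array([ 0.0537016 ,  0.66390516, -0.04531227,  0.74450848])
```

View pics/w13.png

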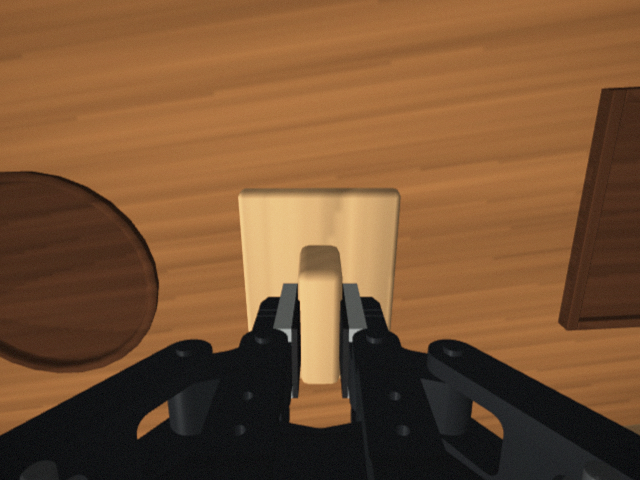

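```bash
python3 -m creep '[[[0.0,-0.035,0.01,0,0],[0.0,-0.03,0.025,0.0,0],[0.0,-0.015,0.04,0.005,-0.01],[0.0,0,0.045,0.01,-0.01],[0.0,0,0.045,0.01,-0.01]]]' >/dev/null
python3 go.py 637.6 236.3 180 84.7
python3 -m creep '[[[0.0,0,0.04,0.008,-0.008],[0.0,0,0.03,0.007,-0.006],[0.0,0,0.015,0.005,0],[0.0,0,0,0,0],[0.0,0,0,0,0]]]' >/dev/null
python3 go.py 637.6 236.3 180 84.7
```

```text
t 32.20 pos [625.8 132.6 250.8] yaw 83.12 tilt [ 8.21 -0.09] F [ 0.6 -2.  -0.1] w 12.9
now-axes [ 71.6 103.3 -11. ] turn rad -0.028 axes after turn [ 72.  103.2  -8.2]
t 32.70 pos [656.6 225.2 261.5] yaw 84.45 tilt [8.7  0.18] F [-0.4 -0.1  0.6] w 12.8
now-axes [ 77.8   7.8 -32. ] turn rad -0.004 axes after turn [ 77.8   7.9 -32. ]
```

```bash
python3 -m creep '[[[0.0,0.01,0.004,-0.012,0],[0.0,0.02,0.003,-0.012,0],[0.0,0.03,0.001,-0.008,-0.003],[0.0,0.025,0,-0.003,0],[0.0,0.01,0,-0.001,0]]]' >/dev/null
python3 go.py 637.6 236.3 129 84.7
python3 - <<'E'
from go import *
import cv2
s,_,_=st(); c=camera("wrist"); cv2.imwrite("pics/w14.png",c["img"][:,:,::-1]); print(repr(s["position"]),repr(s["orientation"]))
E
```

```text
t 33.20 pos [637.  230.9 166.4] yaw 84.22 tilt [9.22 0.13] F [ 0.2 -0.4 -0.1] w 12.7
now-axes [37.1  4.8 -5.9] turn rad -0.008 axes after turn [37.1  4.8 -5.9]
t 33.20 pos [637.  230.9 166.4] yaw 84.22 tilt [9.22 0.13] F [ 0.2 -0.4 -0.1] w 12.7
array([0.63696446, 0.23085495, 0.16643345]) array([ 0.03984224,  0.6468884 , -0.0323434 ,  0.76085603])
```

View pics/w14.png

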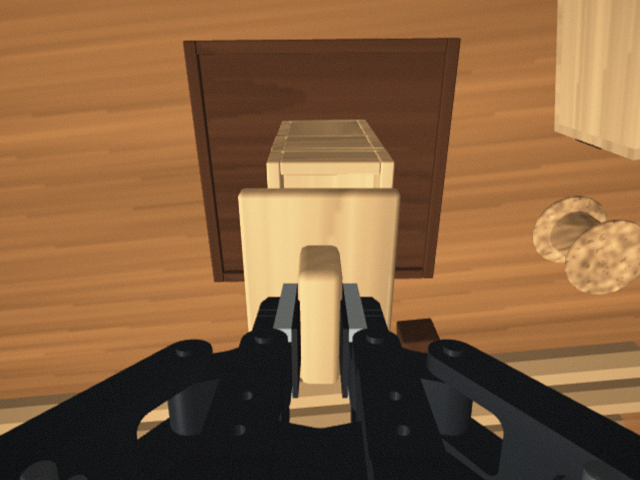

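```bash
python3 -m creep '[[[0.0,0.004,0.003,-0.003,-0.005],[0.0,0.006,0.002,-0.002,-0.002],[0.0,0.007,0,-0.002,0],[0.0,0.005,0,-0.001,0],[0.0,0.002,0,0,0]]]' >/dev/null
python3 go.py 637.6 236.3 129 84.7
python3 - <<'E'
from go import *
import cv2
s,_,_=st(); c=camera("wrist"); cv2.imwrite("pics/w15.png",c["img"][100:400,160:480,::-1].repeat(2,0).repeat(2,1)); print(repr(s["position"]),repr(s["orientation"]))
E
```

```text
t 33.75 pos [635.3 235.8 144.3] yaw 84.51 tilt [9.53 0.18] F [ 0.3 -1.  -0.2] w 12.5
now-axes [15.4  0.5 -0.4] turn rad -0.003 axes after turn [15.4  0.5 -0.4]
t 33.75 pos [635.3 235.8 144.3] yaw 84.51 tilt [9.53 0.18] F [ 0.3 -1.  -0.2] w 12.5
array([0.63534609, 0.23575304, 0.14425055]) array([ 0.03827756,  0.64489619, -0.03033904,  0.76270786])
```

View pics/w15.png

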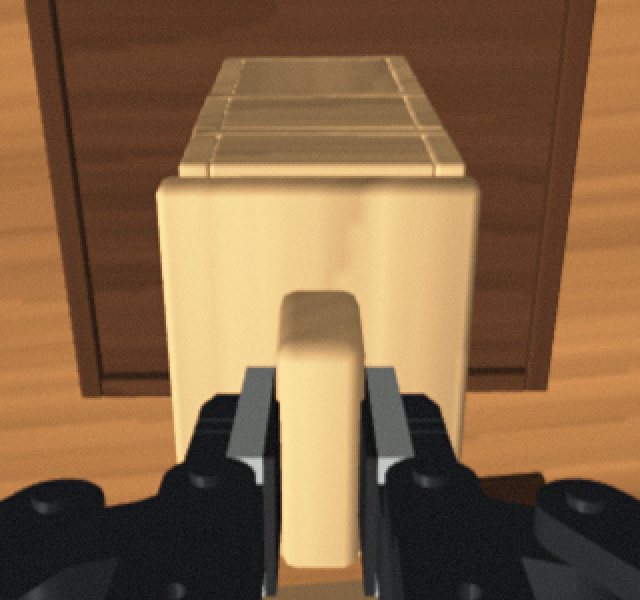

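Run:
```python
from go import *
c=cam("wrist",([0.63534609, 0.23575304, 0.14425055],[ 0.03827756,  0.64489619, -0.03033904,  0.76270786]))
A=onplane([(250,181.5),(392.5,181.5)],.116,c); B=onplane([(239,193.5),(399,193.5)],.1376,c)
for P in (A,B): d=P[1]-P[0];print((P.mean(0)*1e3).round(1),np.linalg.norm(d),np.degrees(np.arctan2(d[1],d[0])))
```

```text
[596.2 240.6 116. ] 0.05495397184201484 84.1532662831189
[593.4 239.6 137.6] 0.05387918790389405 84.1184202332364
```

```bash
python3 go.py 638.3 236.7 129 84.5
python3 -m creep '[[[0.0,0.002,0.001,0,0],[0.0,0.003,0,0,0],[0.0,0.003,0,0,0],[0.0,0.002,0,0,0],[0.0,0.0,0,0,0]]]' >/dev/null
python3 go.py 638.3 236.7 129 84.5
```

```text
t 33.80 pos [635.3 235.7 144. ] yaw 84.51 tilt [9.52 0.17] F [-0.1  0.1 -0.3] w 12.7
now-axes [15.3  1.   0.4] turn rad 0.000 axes after turn [15.3  1.   0.4]
t 34.30 pos [638.  237.1 134.2] yaw 84.52 tilt [9.6  0.19] F [-0.1  0.4 -1.2] w 13.0
now-axes [ 5.2 -0.5 -0.5] turn rad 0.000 axes after turn [ 5.2 -0.5 -0.5]
```

```bash
python3 -m creep '[[[0.0,0.001,0,-0.001,0],[0.0,0.001,0,-0.001,0],[0.0,0.001,0,0,0],[0.0,0.0005,0,0,0],[0.0,0.0,0,0,0]]]' >/dev/null
python3 go.py 638.3 236.7 129 84.5
python3 - <<'E'
from go import *
import cv2
s,_,_=st(); c=camera("wrist"); cv2.imwrite("pics/w16.png",c["img"][100:400,160:480,::-1].repeat(2,0).repeat(2,1)); print(repr(s["position"]),repr(s["orientation"]))
cv2.imwrite("pics/s16.png",cv2.resize(camera("scene")["img"][265:385,420:520,::-1],None,fx=5,fy=5,interpolation=2))
E
```

```text
t 34.80 pos [636.6 237.4 131.1] yaw 84.52 tilt [9.65 0.21] F [-0.2  0.1 -0.8] w 12.3
now-axes [ 2.3 -0.6  1.4] turn rad 0.000 axes after turn [ 2.3 -0.6  1.4]
t 34.80 pos [636.6 237.4 131.1] yaw 84.52 tilt [9.65 0.21] F [-0.2  0.1 -0.8] w 12.3
array([0.6365918 , 0.23738861, 0.13105257]) array([ 0.03848198,  0.64410421, -0.03011316,  0.76337546])
```

View pics/w16.png

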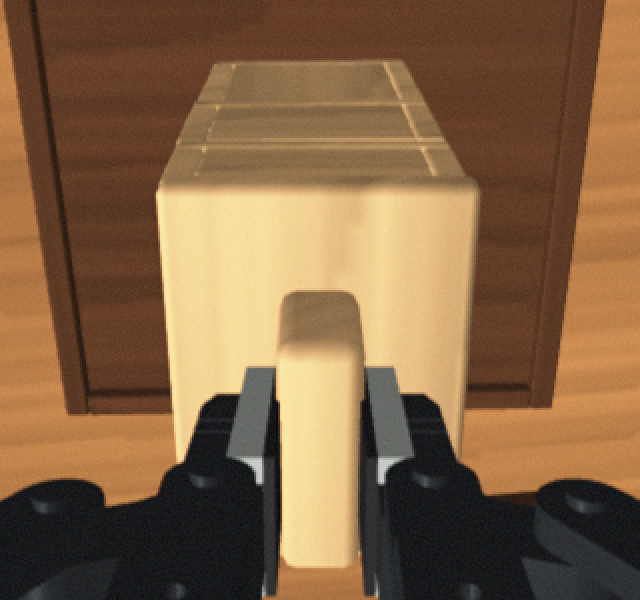

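View pics/s16.png

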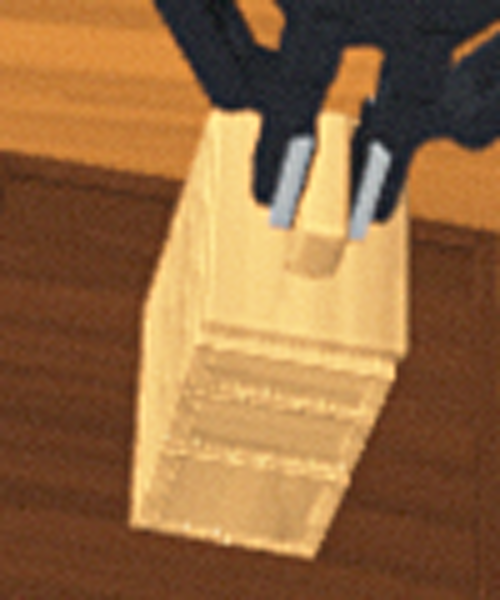

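```bash
python3 -m creep '[[[0.0,0.0005,-0.001,0.001,0],[0.0,0.0005,0,0.0005,0],[0.0,0.001,0,0,0],[0.0,0.001,0,0,0],[0.0,0.001,0,0,0]]]' >/dev/null
python3 go.py 638.3 236.5 129 84.5
python3 - <<'E'
from go import *
import cv2
s,_,_=st(); c=camera("wrist"); cv2.imwrite("pics/w17.png",c["img"][100:400,160:480,::-1].repeat(2,0).repeat(2,1)); print(repr(s["position"]),repr(s["orientation"]))
cv2.imwrite("pics/s17.png",cv2.resize(camera("scene")["img"][265:385,420:520,::-1],None,fx=5,fy=5,interpolation=2))
E
```

```text
t 35.40 pos [638.1 236.6 130.6] yaw 84.54 tilt [9.68 0.26] F [-4.  -0.1  5.6] w 12.5
now-axes [ 1.6 -0.1 -0.1] turn rad 0.001 axes after turn [ 1.6 -0.1 -0.1]
t 35.40 pos [638.1 236.6 130.6] yaw 84.54 tilt [9.68 0.26] F [-4.  -0.1  5.6] w 12.5
array([0.63812372, 0.23655281, 0.13061781]) array([ 0.03870995,  0.64393167, -0.0296385 ,  0.76352806])
```

View pics/w17.png

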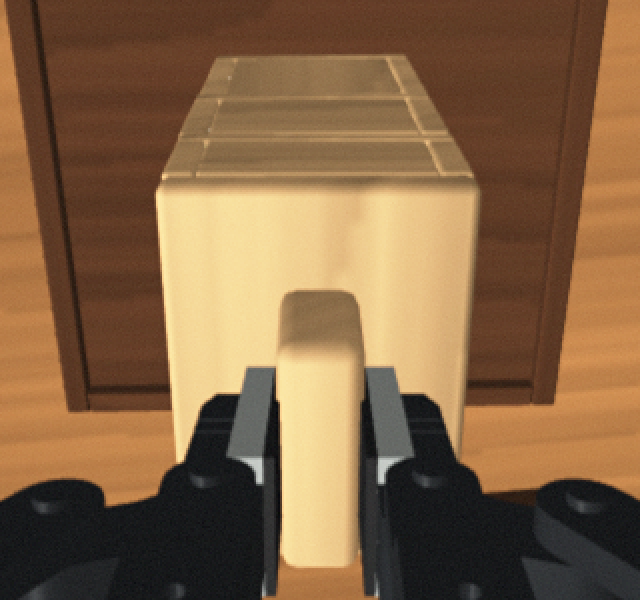

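View pics/s17.png

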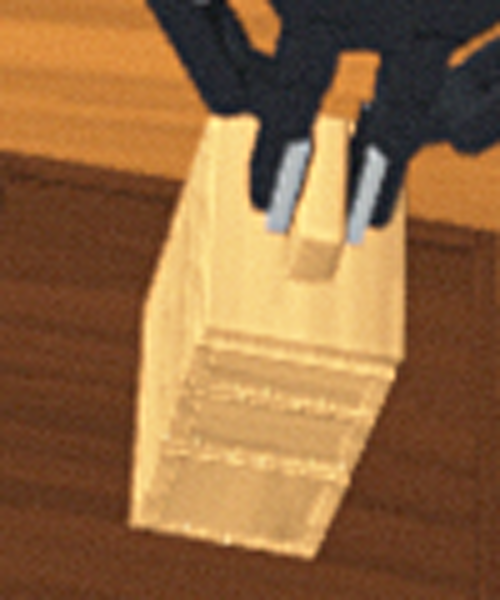

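```bash
python3 -m creep '[[[0.05,0,0,0,0],[0.05,0,0,0,0],[0.05,0,0,0,0],[0.05,-0.01,0,0.001,0],[0.05,-0.03,0,0.003,0]]]' >/dev/null
python3 -m creep '[[[0.05,-0.04,0,0,0],[0.05,-0.04,0,0,0],[0.05,-0.03,-0.02,0,0],[0.05,-0.01,-0.04,0,0],[0.05,0,-0.04,0,0]]]' >/dev/null
python3 -m creep '[[[0.05,0,-0.05,0,0],[0.05,0,-0.04,0,0],[0.05,0,-0.02,0,0],[0.05,0,0,0,0],[0.05,0,0,0,0]]]' >/dev/null
python3 go.py 637.6 236.3 200 84.5
python3 - <<'E'
from go import *
import cv2
b=camera("scene")["img"][:,:,::-1]; a=camera("side")["img"][:,:,::-1]
cv2.imwrite("pics/s18.png",b)
cv2.imwrite("pics/s18c.png",np.hstack([cv2.resize(b[260:385,420:520],None,fx=4,fy=4,interpolation=2),cv2.resize(a[95:220,290:390],None,fx=4,fy=4,interpolation=2)]))
E
```

```text
t 37.00 pos [595.9  19.4 297.2] yaw 84.67 tilt [10.32  0.08] F [ 0.2 -0.3  0. ] w 50.0
now-axes [103.4 218.    2.9] turn rad 0.003 axes after turn [103.3 218.1   2.2]
```

View pics/s18.png

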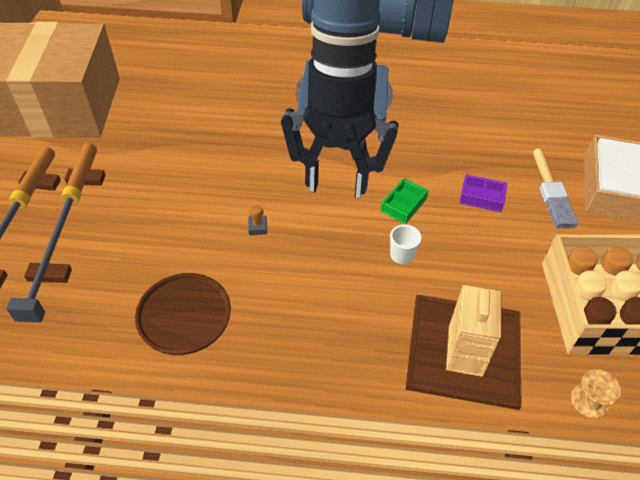

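View pics/s18c.png

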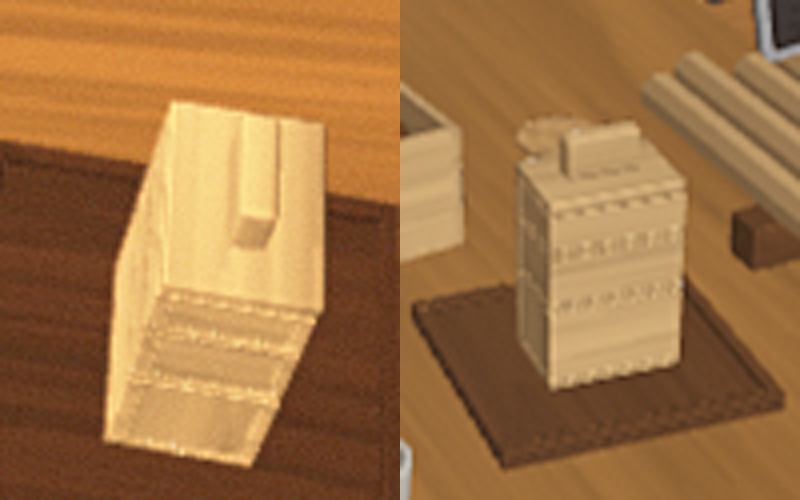

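Run:
```python
from go import *
fitauto(cam("scene"),[(463.2,285.5),(501.2,291.2),(500.5,338),(461,332.5)],.124,.08,.056)
print(arm.close_job()); st()
```

```text
sides mm [55.  79.7 54.1 80.8] xy mm [638.7 236.8] yaw deg -4.69 rms px 0.5
the job is handed in; nothing more can be done
None
the job is handed in; nothing more can be done
```

I stacked the keepsake box in the middle of the square tray in the order you asked: deep box, four-compartment tier, two-compartment tier, then lid with its handle up. I let go, backed the arm clear and handed the job in at about 37 s of the 118 s allowed.

**Alignment:** from the scene camera after each release, the pieces line up within about 1 mm and 1°.

| Piece | x, y (mm) | Yaw (°) |
|---|---|---|
| Deep box | 637.6, 236.7 | -5.1 |
| Four-compartment tier | 637.8, 236.5 | -5.2 |
| Two-compartment tier | 637.6, 236.3 | -5.8 |
| Lid | 638.7, 236.8 | -4.7 |

**Position on the tray:** the tray centre measured 635.1, 236.2 mm, so the stack sits about 2.5 to 3.5 mm off centre in x.

**Other objects:** the last picture shows the teacup, the stamp and the green and purple look-alikes upright in their original spots. The highest wrist force I read was about 18 N, but I only read it between moves.

**Checks that disagreed or drifted:**
- **Wrist camera:** it placed pieces 1 to 3 mm lower in x than the scene camera. I mostly went by the scene camera or a value between the two, and set the two-compartment tier and lid by comparing edges in the wrist view.
- **Tool tilt:** the tool drifted off vertical to about 10° by the end, and the moves gave no way to correct it. It was only about 2° more tilted when I placed the lid than when I gripped it. The final pictures show all pieces sitting flat.

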